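Shim a loose tube block tight in its cradle and hold the wedge

ROBOT

A 6-joint arm with a two-finger parallel gripper is mounted at the origin on a cart in front of the work surface, level with it; the furniture and walls round the work are solid. World frame = base frame: x ahead of the robot, y to its left, z up, the work surface at z = 0. Lengths are in m, angles in rad, forces in N, time in s.
With the tool pointing down it reaches from about 0.25 to 0.775 m from the base axis. Payload 4 kg.
Tool frame: the origin (TCP) lies between the finger pads; the fingertips stand 17 mm ahead of it and the grasp point (between the pads) lies 2 mm behind it; z points along the fingers, y is the direction in which the jaws open and shut (so a half turn about z gives the same grasp; the last joint's range is limited). The gripper opens to 94 mm and grips with 3 to 60 N. Pads are 16 mm wide; open, the fingers measure 119 mm over their backs; the gripper's body (75 mm by 177 mm) begins 78 mm behind the grasp point.
Start: joints at [-1.282, 0.087, 1.371, -0, 1.684, -0.103], TCP at [0.21, -0.508, 0.223] pointing down, gripper open.
Joint ranges: [-3.1, 3.1], [-0.76, 2.03], [0.27, 2.55], [-1.08, 4.22], [0.17, 2.65], [-2.57, 2.57]. Speed limits (rad/s): [2.79, 2.79, 3.14, 3.14, 3.14, 3.14].

INTERFACE

Orientations are given as a rotation vector (axis times angle).
In Python, from plant import r, optics, workorder gives the robot as it stands. The module is installed in compiled form; this text tells all that it offers.
- The arm moves only by the tool jog_arm, never from a script. Its argument "deltas" is text: rows parted by semicolons, each of 5 numbers parted by spaces: the shift along the tool's x, y, z each as a share of 0.4 m, from -1 to 1, then the turn about the tool's z as a share of 120 degrees, from -1 to 1, then the gripper command: -1 is fully open, 1 is shut, values between are in proportion. A call has 1 to 5 rows; each row shifts and turns the pose as measured when the row begins, along the tool's axes as they then stand; what a row does not reach is not made up. A row lasts 1/10 s, in which the tool goes at most 50 mm and 8.59 degrees, less where a joint would pass 70% of its speed; a pose out of reach is approached as far as the arm can. A call with a number of a shift or a turn outside -1 to 1 is refused whole. A call with a gripper value outside its range is refused whole. The fingers move at their own pace and stop on an object; "force" is the grip in N (left out, the last holds). Time passes only in rows, so rows that do not move let the fingers close. It gives the time, the measured TCP pose, the force and the opening at its end, in the units of the state.
- r.sense(): the state, without advancing time (a new reading comes with each control period).
- optics.capture(name): name is "scene" or "top"; returns the picture (420x560x3 uint8, red, green, blue); there is no depth.
- optics.camera_info(name): a dict with "mtx" (3x3 intrinsics, pixels), "dist_coeffs" ([k1, k2, p1, p2, k3] as OpenCV has them; the pictures are not rectified), "position" and "attitude" of the camera in the world. Camera axes: x right, y down, z forward; pixel columns grow to the right and rows downward; lengths in m; the calibration is good to about 2 mm. A picture is of the moment at which its call begins. camera_info takes no time and is no camera call.
- workorder.hand_in(): hands the job in, once; it reports no verdict.
The state is a dict: "time": time; "joints": joint angles; "qvel": joint speeds; "joint_torque": joint torques, N m; "tcp_pos": TCP position; "tcp_rot": TCP orientation; "wrist_force": force on the tool from outside, world axes, zero at the start; "wrist_torque": the same for the moment, N m; "gripper_width": finger opening in m.
Only numpy, scipy, OpenCV 4.12 (cv2) and the standard library are available. Lean on these libraries where they do the work, as an engineer would, in place of code of your own. Each camera call takes 0.05 s, during which the arm holds its last target.

TASK

The aluminium tube block is loose in its grey cradle: stand a blue spacer from the rack upright, centred and flat against the block, and add the second flat against the first only if the wedge would otherwise drop to the cradle floor; leave a spacer you do not need in the rack. Then push the orange wedge, upright flat face to the spacers, straight down between them and the steel rod until you feel it jam well down in the gap but clear of the floor, the block up against the end wall. Press firmly without ramming, finish still gripping the wedge and holding the stack tight, and leave the tube, timer and dish alone.

Things in the scene. Friction and masses are not known exactly. Their poses are not given: they have to be found in the camera images.
- cradle: Grey metal cradle fixed to the table, yaw varies. Floor plate 130 (x) x 180 (y) mm, its top 8 mm above the origin, which lies on the table; it spans y = -95 to +85 mm. End wall: inner face at y = +65 mm, 110 mm wide, top at z = 54 mm. From +y to -y stand: end wall, tube block, gap, stop.
- stop: Dark steel stop fixed on the cradle floor, axes as the cradle's; its place along the cradle's y differs (-33.5 to -19 mm). Its part nearest the block is a level round steel rod along x, 10 mm diameter, 112 mm long. Origin on the cradle floor straight below the rod's axis, which is 40 mm above it. End posts at x = +-52 to +-62 mm, 46 mm tall. Below the rod nothing stands nearer the block.
- block: Loose aluminium tube block with six round holes, 100 (x) x 60 (y) x 42 mm, about 0.5 kg, on the cradle floor, 0 to 3 mm off the end wall. Origin at the centre of its underside, axes as the cradle's. Its -y face looks to the stop; with the block against the wall that face is at the cradle's y = +5 mm.
- spacer_a: Blue loose spacer, 80 g: plate 100 (x) x 8 (y, thickness) x 50 mm with a grip tab 14 (x) x 8 (y) mm on its top edge, centred at x = +40 mm, z = 50 to 90 mm. Origin at the centre of its underside. Stands in the rack; the other spacer is alike but half-turned, its tab at the other end. They may swap slots. Kept that way round, the tabs clear one another in the gap, in either order.
- spacer_b: The second blue spacer, same shape and frame as spacer_a (tab at its own x = +40 mm).
- wedge: Orange loose wedge, 100 g, 40 mm wide (x). Blade z = 0 to 50 mm: upright flat face at y = +10 mm; -y face slopes from y = +6 mm (foot) to -14 mm (top), 0.4 mm thicker per mm. Collar to z = 56 mm, then a handle 20 x 20 mm about x = y = 0 up to z = 94 mm. Origin under the handle, level with the foot. Upright in the rack, yaw as the rack; its +y must point to the cradle's +y in the gap.
- rack: White rack fixed to the table, 130 x 130 mm, floor 6 mm thick, ribs up to z = 28 mm. Origin at the centre of its underside. Slots (along its x) at y = +45 and +8 mm for the spacers, and at y = -45 mm for the wedge; the parts stand on its floor and are drawn straight up. Its yaw varies.
- tube_c: Bystander: loose capped clear plastic tube standing upright, 34 mm diameter, 113 mm tall, teal cap. Origin at the centre of its underside.
- timer: Bystander: loose white bench timer lying flat, 66 x 64 x 20 mm. Origin at the centre of its underside.
- dish_a: Bystander: loose round clear culture dish with pink contents, 60 mm diameter, 15 mm tall. Origin at the centre of its underside.

How it is judged:
By the outcome, as a careful person would: the job done as asked, in the order asked, and still so for the second after the job is handed in, while the arm keeps its last pose, push and grip.
It also fails if it takes over 69 s, if anything falls off the work surface, if the arm or the gripper's body presses on something with over 40 N, if the wrist force passes 120 N, or if a joint passes its speed limit or range.

## Working session

There is one attempt and no reset: what is moved stays moved. The work goes in short steps, Python scripts to look and compute and a tool call to move; the robot and the scene stay as the last step left them, time stands still between calls to the robot, and variables do not carry over. Pictures are saved under pics/ and viewed, and the job is handed in when it is done.

Besides the shell and the picture viewer there is one more tool, called after "Request:" as a command line: name --argument value ..., lists and objects as JSON in quotes. jog_arm: Moves the arm, as the interface text tells. Its arguments: {"type":"object","properties":{"deltas":{"type":"string"},"force":{"type":"number"}},"required":["deltas"]}

```bash
mkdir -p pics; ls; python3 - <<'E'
from plant import r, optics, workorder
import cv2,numpy as np
s=r.sense()
for k,v in s.items(): print(k,np.round(v,4))
for n in("scene","top"):
    i=optics.camera_info(n); print(n,i)
    cv2.imwrite(f"pics/{n}0.png",cv2.cvtColor(optics.capture(n),cv2.COLOR_RGB2BGR))
E
```

```text
pics
time 0.0
joints [-1.2821  0.0879  1.3722  0.      1.6836 -0.1031]
qvel [ 0.      0.0008 -0.0017  0.0007  0.001  -0.0013]
joint_torque [ 0.00000e+00 -3.40170e+01 -3.02431e+01  7.17000e-02  3.29000e-02
 -2.00000e-04]
tcp_pos [ 0.2099 -0.5078  0.2213]
tcp_rot [-3.0794e+00 -6.1100e-01  3.0000e-04]
wrist_force [-0.1323  0.2267  0.3049]
wrist_torque [ 0.0529  0.0405 -0.0195]
gripper_width 0.094
scene {'mtx': array([[500.04552155,   0.        , 285.26712846],
       [  0.        , 500.04552155, 211.30836712],
       [  0.        ,   0.        ,   1.        ]]), 'dist_coeffs': array([-0.09762385,  0.        ,  0.        ,  0.        ,  0.        ]), 'position': array([0.15660517, 0.50888124, 0.7457321 ]), 'attitude': array([-0.9413044 ,  2.54435997, -0.98603529])}
top {'mtx': array([[475.87389627,   0.        , 287.28198801],
       [  0.        , 475.87389627, 208.17858934],
       [  0.        ,   0.        ,   1.        ]]), 'dist_coeffs': array([-0.01258166,  0.        ,  0.        ,  0.        ,  0.        ]), 'position': array([0.41116662, 0.02297351, 0.99783763]), 'attitude': array([-2.14286177,  2.11020546, -0.17441659])}
```

View pics/scene0.png

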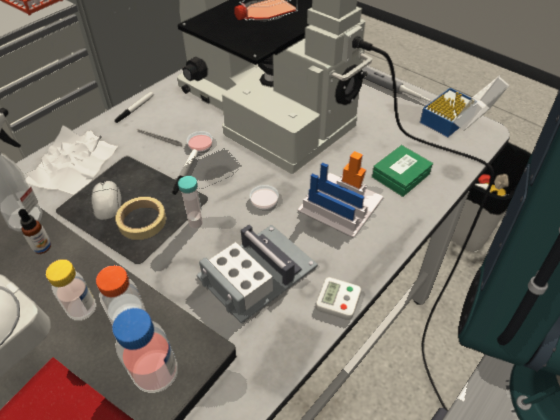

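View pics/top0.png

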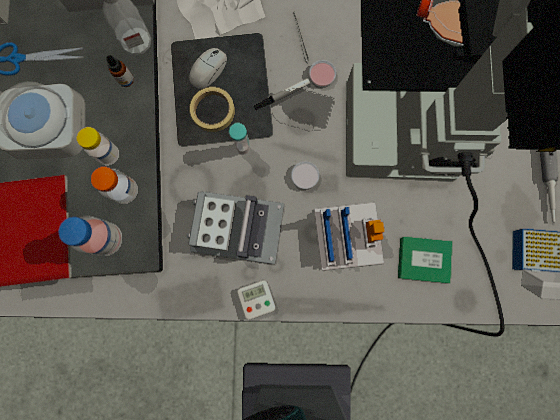

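The top view shows the cradle around px (237,228), with the end wall to the left and the rod at about x=250. The rack is around (350,237), with blue spacers at x≈328 and 347 and the orange wedge at (375,231). I'll zoom in for measurement.

```bash
python3 - <<'E'
import cv2
a=cv2.imread("pics/top0.png")
cv2.imwrite("pics/tc.png",cv2.resize(a[180:280,180:290],None,fx=7,fy=6,interpolation=cv2.INTER_CUBIC)[:, :])
cv2.imwrite("pics/tr.png",cv2.resize(a[190:280,305:405],None,fx=6,fy=6,interpolation=cv2.INTER_CUBIC))
b=cv2.imread("pics/scene0.png")
cv2.imwrite("pics/sc.png",cv2.resize(b[215:325,190:330],None,fx=5,fy=5,interpolation=cv2.INTER_CUBIC))
cv2.imwrite("pics/sr.png",cv2.resize(b[140:240,290:390],None,fx=6,fy=6,interpolation=cv2.INTER_CUBIC))
E
```

```text
(no output)
```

View pics/tc.png

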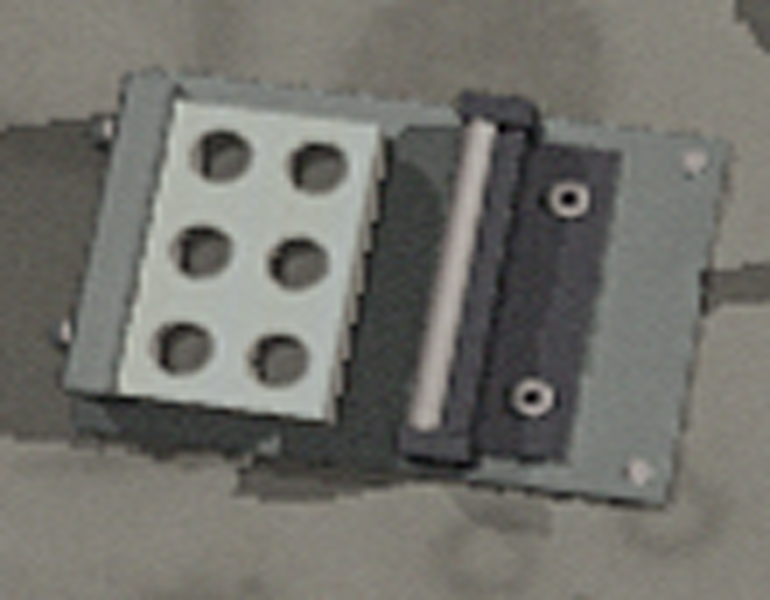

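View pics/tr.png

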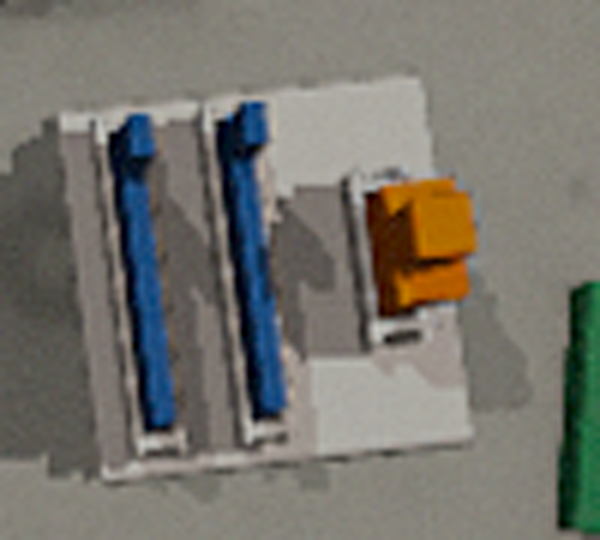

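View pics/sc.png

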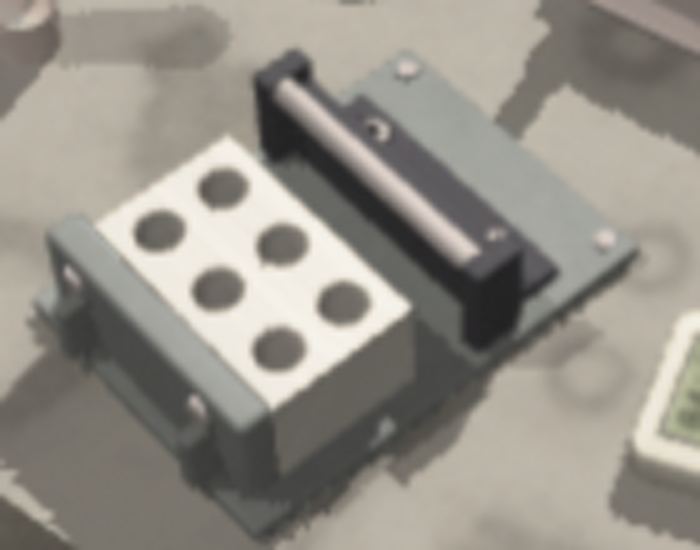

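View pics/sr.png

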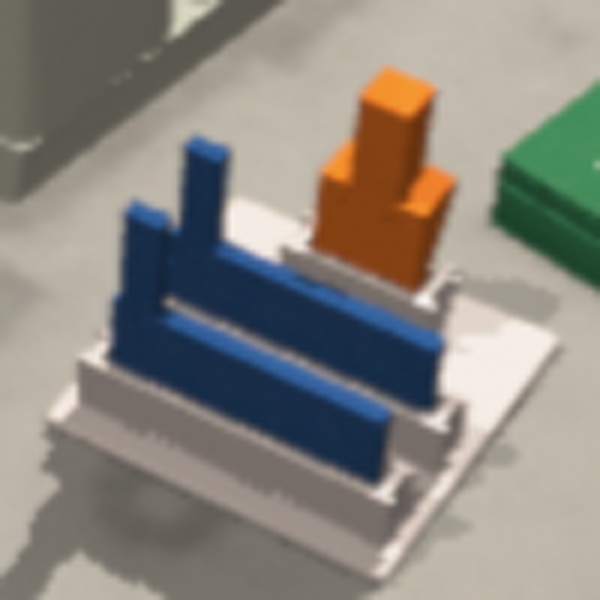

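```bash
cat > h.py <<'E'
import numpy as np,cv2
from scipy.spatial.transform import Rotation as R
from scipy.optimize import least_squares
from plant import r,optics,workorder
def proj(n,P,off=0):
    i=optics.camera_info(n); Rm=R.from_rotvec(i["attitude"]).as_matrix().T  # world->cam
    C=i["position"]+off
    return cv2.projectPoints(np.asarray(P,float).reshape(-1,3),cv2.Rodrigues(Rm)[0],-Rm@C,i["mtx"],i["dist_coeffs"])[0][:,0]
def body(p,L):
    c,s=np.cos(p[2]),np.sin(p[2]); L=np.atleast_2d(np.asarray(L,float))
    return np.c_[p[0]+c*L[:,0]-s*L[:,1],p[1]+s*L[:,0]+c*L[:,1],L[:,2]]
E
cat > fit.py <<'E'
from h import *
T=lambda x,y:(x/7+180,y/6+180); S=lambda x,y:(x/5+190,y/5+215)
TR=lambda x,y:(x/6+305,y/6+190); SR=lambda x,y:(x/6+290,y/6+140)
# (cam, body, local mm, px); 'b' uses block y-offset q[6], 'r' rod y q[7]
D=[("top","c",(65,-95,8),T(735,147)),("top","c",(-65,-95,8),T(668,500)),
("top","b",(50,-30,50),T(383,125)),("top","b",(-50,-30,50),T(330,420)),("top","b",(-50,30,50),T(120,390)),("top","b",(50,30,50),T(177,98)),
("top","r",(52,0,50),T(482,122)),("top","r",(-52,0,50),T(426,430)),
("scene","c",(65,-95,8),S(405,50)),("scene","c",(-65,-95,8),S(638,245)),
("scene","b",(50,-30,50),S(228,135)),("scene","b",(-50,-30,50),S(412,308)),
("scene","r",(52,0,50),S(282,88)),("scene","r",(-52,0,50),S(473,252)),
("top","k",(-65,65,6),TR(105,475)),("top","k",(65,65,6),TR(57,118)),("top","k",(65,-65,6),TR(422,80)),("top","k",(-65,-65,6),TR(470,438)),
("scene","k",(-65,65,6),SR(380,575)),("scene","k",(65,65,6),SR(48,412)),("scene","k",(-65,-65,6),SR(560,340)),
("top","k",(40,45,96),TR(139,135)),("top","k",(40,8,96),TR(254,123)),("top","k",(0,-45,100),TR(444,222)),
("top","k",(-50,45,56),TR(160,429)),("top","k",(-50,8,56),TR(268,416)),
("scene","k",(40,45,96),SR(147,215)),("scene","k",(40,8,96),SR(207,148)),("scene","k",(0,-45,100),SR(399,88)),
("scene","k",(-50,45,56),SR(388,412)),("scene","k",(-50,8,56),SR(441,342))]
def res(q,full=False):
    out=[]
    for n,b,L,px in D:
        L=np.array(L)/1e3
        p=q[0:3] if b!="k" else q[3:6]
        if b=="b": L=L+[0,q[6],0]
        if b=="r": L=L+[0,q[7],0]
        out.append(proj(n,body(p,L),q[8:11] if n=="top" else q[11:14])[0]-px)
    out=np.array(out)
    return out if full else np.r_[out.ravel(),q[8:14]/.002]
q0=np.r_[.4,.1,-.15,.4,-.1,.15,.035,-.026,np.zeros(6)]
s=least_squares(res,q0,loss="soft_l1"); q=s.x
print(np.round(q,4)); np.save("q.npy",q)
for d,e in zip(D,res(q,True)): print(d[:3],np.round(e,1))
E
python3 fit.py
```

```text
Traceback (most recent call last):
  File "fit.py", line 28, in <module>
    s=least_squares(res,q0,loss="soft_l1"); q=s.x
  File "fit.py", line 24, in res
    out.append(proj(n,body(p,L),q[8:11] if n=="top" else q[11:14])[0]-px)
               ~~~~^^^^^^^^^^^^^^^^^^^^^^^^^^^^^^^^^^^^^^^^^^^^^^^
  File "h.py", line 6, in proj
    i=optics.camera_info(n); Rm=R.from_rotvec(i["attitude"]).as_matrix().T  # world->cam
ValueError: time passes only in moves, steps and waits
```

```bash
sed -i 's/^def proj/INFO={n:optics.camera_info(n) for n in ("scene","top")}\ndef proj/; s/i=optics.camera_info(n); /i=INFO[n]; /' h.py; python3 fit.py
```

```text
[ 5.425e-01  1.443e-01 -1.186e-01  5.281e-01 -9.540e-02  1.212e-01
  3.300e-02 -2.550e-02  8.000e-04  5.000e-04  8.000e-04 -8.000e-04
 -5.000e-04 -0.000e+00]
('top', 'c', (65, -95, 8)) [-1.4 -1.3]
('top', 'c', (-65, -95, 8)) [-0.3  1. ]
('top', 'b', (50, -30, 50)) [-0.2 -0.5]
('top', 'b', (-50, -30, 50)) [-0.2 -1. ]
('top', 'b', (-50, 30, 50)) [0.2 0. ]
('top', 'b', (50, 30, 50)) [0.2 0.1]
('top', 'r', (52, 0, 50)) [-0.3  0.8]
('top', 'r', (-52, 0, 50)) [-0.   0.3]
('scene', 'c', (65, -95, 8)) [ 0.2 -0.8]
('scene', 'c', (-65, -95, 8)) [ 0.7 -0.2]
('scene', 'b', (50, -30, 50)) [-0.5 -0.5]
('scene', 'b', (-50, -30, 50)) [-0.2 -1.2]
('scene', 'r', (52, 0, 50)) [0.3 0. ]
('scene', 'r', (-52, 0, 50)) [0.8 1.4]
('top', 'k', (-65, 65, 6)) [-0.9  1.3]
('top', 'k', (65, 65, 6)) [-0.1 -0.8]
('top', 'k', (65, -65, 6)) [ 0.  -0.8]
('top', 'k', (-65, -65, 6)) [0.6 0.8]
('scene', 'k', (-65, 65, 6)) [0.5 0.7]
('scene', 'k', (65, 65, 6)) [-1.1  0.3]
('scene', 'k', (-65, -65, 6)) [ 0.4 -0.7]
('top', 'k', (40, 45, 96)) [0.3 0.1]
('top', 'k', (40, 8, 96)) [0.3 0. ]
('top', 'k', (0, -45, 100)) [-0.8  0.9]
('top', 'k', (-50, 45, 56)) [ 0.7 -0.8]
('top', 'k', (-50, 8, 56)) [ 1.4 -0.7]
('scene', 'k', (40, 45, 96)) [-0.1 -0.4]
('scene', 'k', (40, 8, 96)) [-0.  -0.2]
('scene', 'k', (0, -45, 100)) [-0.5  0.7]
('scene', 'k', (-50, 45, 56)) [-0.2  0.6]
('scene', 'k', (-50, 8, 56)) [0.1 0.5]
```

```bash
cat > ov.py <<'E'
from h import *
q=np.load("q.npy")
def crop(n,x0,y0,w,h,f):
    a=cv2.imread(f"pics/{n}0.png")
    im=cv2.resize(a[y0:y0+h,x0:x0+w],None,fx=f,fy=f,interpolation=cv2.INTER_CUBIC)
    off=q[8:11] if n=="top" else q[11:14]
    def line(L1,L2,col):
        p=proj(n,body(q[:3],np.array([L1,L2])/1e3),off)
        p=((p-[x0,y0]+.5)*f-.5)
        cv2.line(im,*[tuple(int(round(v)) for v in k) for k in p],col,1,cv2.LINE_AA)
    by=q[6]*1e3
    for a_,b_ in [((50,-30),(-50,-30)),((-50,-30),(-50,30)),((-50,30),(50,30)),((50,30),(50,-30))]:
        line((a_[0],a_[1]+by,50),(b_[0],b_[1]+by,50),(0,0,255))
    for x in (50,-50): line((x,by-30,50),(x,by-30,8),(0,0,255))
    line((50,by-30,8),(-50,by-30,8),(0,0,255))
    for y in (-95,85): line((65,y,8),(-65,y,8),(0,255,0))
    for x in (-65,65): line((x,-95,8),(x,85,8),(0,255,0))
    # rod silhouette
    i=INFO[n]; c=body(q[:3],[[0,q[7],.048]])[0]; v=i["position"]+off-c
    ex=np.array([np.cos(q[2]),np.sin(q[2]),0]); ey=np.array([-ex[1],ex[0],0])
    ang=np.arctan2(v[2],v@ey); d=np.hypot(v[2],v@ey); k=np.arccos(5e-3/d)
    for s in (k,-k):
        y=q[7]*1e3+5*np.cos(ang+s); z=48+5*np.sin(ang+s)
        line((52,y,z),(-52,y,z),(255,255,0))
    cv2.imwrite(f"pics/ov_{n}.png",im)
crop("top",185,185,105,85,7); crop("scene",190,215,135,110,5)
E
python3 ov.py
```

```text
(no output)
```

View pics/ov_top.png

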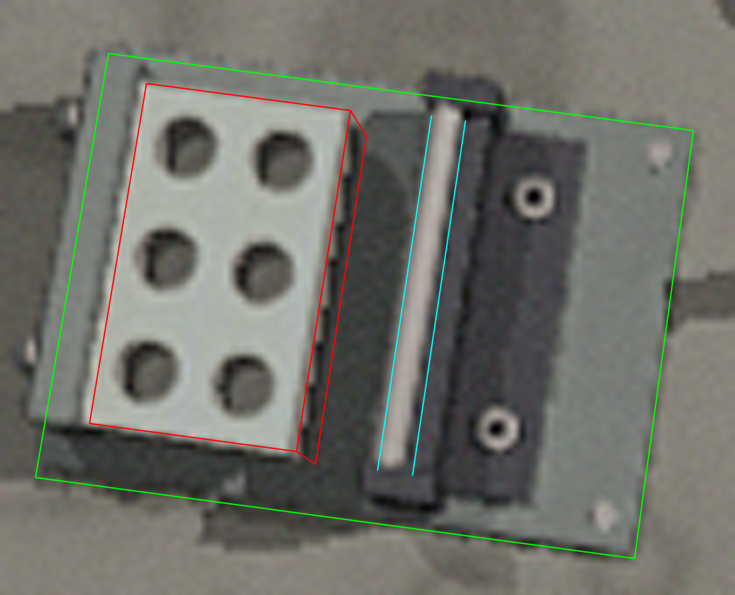

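View pics/ov_scene.png

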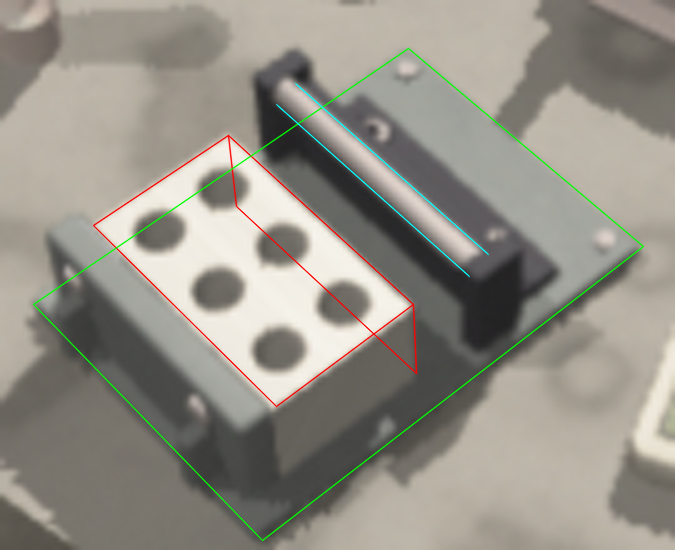

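```bash
python3 - <<'E'
from h import *
q=np.load("q.npy")
ys=np.arange(-45,90,1.0)
for n in("top","scene"):
    im=cv2.imread(f"pics/{n}0.png").astype(np.float32); off=q[8:11] if n=="top" else q[11:14]
    for z in (48,54):
        # two halves for yaw
        out=[]
        for xs in (np.arange(-46,-15,1.),np.arange(-15,15,1.),np.arange(15,46,1.)):
            X,Y=np.meshgrid(xs,ys); L=np.c_[X.ravel(),Y.ravel(),0*X.ravel()+z]/1e3
            p=proj(n,body(q[:3],L),off).astype(np.float32)
            v=cv2.remap(im,p[:,0].reshape(X.shape),p[:,1].reshape(X.shape),cv2.INTER_LINEAR).mean(2).mean(1)
            out.append(v)
        out=np.array(out)
        print(n,z)
        m=(ys<-12)|(ys>55) if z==48 else (ys>50)
        for y,v in zip(ys,out.T):
            if (z==48 and -40<y<10) or (z==54 and 55<y<85): print(int(y),v.astype(int),end="; ")
        print()
E
```

```text
top 48
-39 [44 41 42]; -38 [42 41 45]; -37 [49 54 59]; -36 [62 69 71]; -35 [70 74 74]; -34 [72 75 74]; -33 [72 74 73]; -32 [72 72 71]; -31 [71 68 67]; -30 [66 66 66]; -29 [69 82 87]; -28 [ 93 112 124]; -27 [128 141 151]; -26 [149 160 166]; -25 [160 168 170]; -24 [164 168 166]; -23 [162 160 155]; -22 [152 146 137]; -21 [137 128 116]; -20 [118 108  94]; -19 [95 88 79]; -18 [76 72 75]; -17 [65 62 73]; -16 [59 59 72]; -15 [58 59 71]; -14 [59 59 70]; -13 [60 59 70]; -12 [60 60 70]; -11 [59 60 69]; -10 [59 60 68]; -9 [60 59 66]; -8 [60 59 66]; -7 [60 60 65]; -6 [60 60 65]; -5 [61 60 65]; -4 [60 59 65]; -3 [60 60 65]; -2 [59 59 61]; -1 [55 53 54]; 0 [48 46 47]; 1 [50 57 59]; 2 [71 87 88]; 3 [ 99 109 108]; 4 [114 118 121]; 5 [130 134 143]; 6 [152 156 162]; 7 [168 171 173]; 8 [175 176 176]; 9 [176 177 177]; 
top 54
56 [150 155 157]; 57 [160 162 165]; 58 [167 168 171]; 59 [171 172 173]; 60 [173 173 175]; 61 [173 174 176]; 62 [175 177 177]; 63 [173 171 160]; 64 [154 143 129]; 65 [123 111 106]; 66 [104 104 104]; 67 [109 111 113]; 68 [119 119 121]; 69 [125 124 124]; 70 [128 125 125]; 71 [127 125 
[... 908 characters left out ...]
 102 117]; 0 [104 108 129]; 1 [115 124 148]; 2 [140 155 177]; 3 [177 193 207]; 4 [211 221 227]; 5 [230 234 235]; 6 [237 238 237]; 7 [238 238 236]; 8 [237 235 233]; 9 [233 229 225]; 
scene 54
56 [181 181 186]; 57 [192 194 200]; 58 [207 209 215]; 59 [220 222 226]; 60 [228 229 231]; 61 [231 232 232]; 62 [232 231 231]; 63 [229 227 224]; 64 [221 215 206]; 65 [200 192 181]; 66 [176 173 167]; 67 [163 164 164]; 68 [164 164 164]; 69 [166 165 163]; 70 [167 165 162]; 71 [166 164 161]; 72 [165 163 161]; 73 [164 163 160]; 74 [163 162 159]; 75 [161 160 157]; 76 [159 156 151]; 77 [151 146 139]; 78 [136 129 121]; 79 [117 110 104]; 80 [100  93  93]; 81 [92 80 92]; 82 [93 75 95]; 83 [96 73 96]; 84 [93 73 92];
```

```bash
cat > pl.py <<'E'
# usage: pl.py x y z yaw grip [n]  -> rows from the current measured pose
import sys
from h import *
def st():
    s=r.sense(); M=R.from_rotvec(s["tcp_rot"]).as_matrix()
    return s,s["tcp_pos"],M,np.arctan2(M[1,0],M[0,0])
if __name__=="__main__":
    t=np.array([float(v) for v in sys.argv[1:4]]); yaw=float(sys.argv[4]); g=sys.argv[5]
    s,p,M,y0=st()
    print("t %.2f p %s yaw %.4f tilt %s F %s w %.4f"%(s["time"],np.round(p,4),y0,np.round(M[:2,2],4),np.round(s["wrist_force"],1),s["gripper_width"]))
    d=t-p; turn=-np.degrees((yaw-y0+np.pi)%(2*np.pi)-np.pi)
    N=max(1,int(np.ceil(max(np.linalg.norm(d)/.045,abs(turn)/8)))) if len(sys.argv)<7 else int(sys.argv[6])
    print("d",np.round(d,4),"turn",round(turn,2))
    rows=[]
    for k in range(N):
        loc=R.from_euler("z",turn*k/N,degrees=True).as_matrix().T@(M.T@(d/N))/.4
        rows.append("%.4f %.4f %.4f %.4f %s"%(*loc,turn/N/120,g))
    print("; ".join(rows))
E
python3 pl.py .5624 -.0459 .20 .121 -0.3
```

```text
t 0.10 p [ 0.2099 -0.5079  0.2214] yaw 0.3918 tilt [-0.0006  0.0019] F [ 0.5 -0.3 -0.6] w 0.0940
d [ 0.3525  0.462  -0.0214] turn 15.52
0.0966 -0.0562 0.0042 0.0099 -0.3; 0.0954 -0.0582 0.0042 0.0099 -0.3; 0.0942 -0.0602 0.0042 0.0099 -0.3; 0.0929 -0.0621 0.0042 0.0099 -0.3; 0.0916 -0.0641 0.0042 0.0099 -0.3; 0.0902 -0.0660 0.0042 0.0099 -0.3; 0.0888 -0.0678 0.0042 0.0099 -0.3; 0.0874 -0.0697 0.0042 0.0099 -0.3; 0.0859 -0.0715 0.0042 0.0099 -0.3; 0.0844 -0.0732 0.0042 0.0099 -0.3; 0.0829 -0.0750 0.0042 0.0099 -0.3; 0.0813 -0.0767 0.0042 0.0099 -0.3; 0.0797 -0.0784 0.0042 0.0099 -0.3
```

Request:
jog_arm --deltas "0.097 -0.056 0.004 0.01 0.25; 0.095 -0.058 0.004 0.01 0.25; 0.094 -0.06 0.004 0.01 0.25; 0.093 -0.062 0.004 0.01 0.25; 0.092 -0.064 0.004 0.01 0.25" --force 40

```text
time: 0.6
tcp_pos: [0.3465, -0.3287, 0.2091]
tcp_rot: [-3.106, -0.423, 0.005]
wrist_force: [1.9, -1.1, -0.0]
gripper_width: 0.0574
```

Request:
jog_arm --deltas "0.09 -0.066 0.004 0.01 0.25; 0.089 -0.068 0.004 0.01 0.25; 0.087 -0.07 0.004 0.01 0.25; 0.086 -0.071 0.004 0.01 0.25; 0 0 0 0 0.25"

```text
time: 1.1
tcp_pos: [0.4617, -0.1771, 0.2002]
tcp_rot: [-3.117, -0.296, 0.009]
wrist_force: [0.1, 0.3, 0.2]
gripper_width: 0.0351
```

```bash
python3 pl.py .5624 -.0459 .18 .121 0.25
```

```text
t 1.10 p [ 0.4617 -0.1771  0.2002] yaw 0.1892 tilt [-0.0065  0.0103] F [0.1 0.3 0.2] w 0.0351
d [ 0.1007  0.1312 -0.0202] turn 3.91
0.0773 -0.0685 0.0131 0.0081 0.25; 0.0761 -0.0698 0.0131 0.0081 0.25; 0.0749 -0.0711 0.0131 0.0081 0.25; 0.0737 -0.0724 0.0131 0.0081 0.25
```

Request:
jog_arm --deltas "0.039 -0.034 0.006 0.004 0.25; 0.039 -0.034 0.006 0.004 0.25; 0.038 -0.035 0.006 0.004 0.25; 0.038 -0.035 0.006 0.004 0.25; 0.038 -0.036 0.006 0.004 0.25"

```text
time: 1.6
tcp_pos: [0.5245, -0.0954, 0.1859]
tcp_rot: [-3.124, -0.225, 0.018]
wrist_force: [-1.1, -0.9, 0.9]
gripper_width: 0.0349
```

```bash
python3 pl.py .5624 -.0459 .18 .121 0.25 4
```

```text
t 1.60 p [ 0.5245 -0.0954  0.1859] yaw 0.1440 tilt [-0.0123  0.0081] F [-1.1 -0.9  0.9] w 0.0349
d [ 0.0379  0.0495 -0.0059] turn 1.32
0.0279 -0.0272 0.0037 0.0027 0.25; 0.0278 -0.0274 0.0037 0.0027 0.25; 0.0276 -0.0275 0.0037 0.0027 0.25; 0.0275 -0.0277 0.0037 0.0027 0.25
```

Request:
jog_arm --deltas "0.028 -0.027 0.004 0.003 0.25; 0.028 -0.027 0.004 0.003 0.25; 0.028 -0.028 0.004 0.003 0.25; 0.027 -0.028 0.004 0.003 0.25; 0 0 0 0 0.25"

```text
time: 2.1
tcp_pos: [0.562, -0.0467, 0.1755]
tcp_rot: [-3.127, -0.183, 0.03]
wrist_force: [0.6, -0.7, -0.5]
gripper_width: 0.0352
```

```bash
python3 pl.py .5624 -.0459 .18 .121 0.25 2
```

```text
t 2.10 p [ 0.562  -0.0467  0.1755] yaw 0.1170 tilt [-0.0196  0.0076] F [ 0.6 -0.7 -0.5] w 0.0352
d [0.0004 0.0008 0.0045] turn -0.23
0.0005 -0.0010 -0.0056 -0.0010 0.25; 0.0005 -0.0010 -0.0056 -0.0010 0.25
```

Request:
jog_arm --deltas "0 0 0 0 0.25; 0 0 0 0 0.25; 0 0 0 0 0.25"

```text
time: 2.4
tcp_pos: [0.5605, -0.0494, 0.1749]
tcp_rot: [-3.129, -0.18, 0.034]
wrist_force: [0.5, 0.2, -0.0]
gripper_width: 0.0352
```

```bash
python3 pl.py .5624 -.0459 .18 .121 0.25 2; python3 -c "
from h import *
s=r.sense();print(np.round(s['joints'],4),np.round(s['joint_torque'],1))"
```

```text
t 2.40 p [ 0.5605 -0.0494  0.1749] yaw 0.1152 tilt [-0.022   0.0063] F [ 0.5  0.2 -0. ] w 0.0352
d [0.0019 0.0035 0.0051] turn -0.33
0.0027 -0.0041 -0.0064 -0.0014 0.25; 0.0027 -0.0041 -0.0064 -0.0014 0.25
[-0.1899  0.1458  1.4004  0.002   1.6182  1.266 ] [  0.1 -36.  -29.9   0.1   0.    0. ]
```

Request:
jog_arm --deltas "0 0 -0.05 0 0.25; 0 0 -0.05 0 0.25; 0 0 -0.05 0 0.25"

```text
time: 2.7
tcp_pos: [0.5587, -0.0515, 0.2326]
tcp_rot: [-3.127, -0.176, 0.048]
wrist_force: [0.7, 0.4, -0.9]
gripper_width: 0.0351
```

```bash
python3 pl.py .5624 -.0459 .18 .121 0.25 1|head -1
```

```text
t 2.70 p [ 0.5587 -0.0515  0.2326] yaw 0.1125 tilt [-0.031   0.0074] F [ 0.7  0.4 -0.9] w 0.0351
```

Request:
jog_arm --deltas "0 0 0.05 0 0.25; 0 0 0.05 0 0.25; 0 0 0.05 0 0.25"

```text
time: 3.0
tcp_pos: [0.561, -0.0542, 0.1814]
tcp_rot: [-3.133, -0.172, 0.018]
wrist_force: [0.1, -0.3, 1.2]
gripper_width: 0.0352
```

```bash
python3 pl.py .5624 -.0459 .18 .121 0.25 1|head -1
```

```text
t 3.00 p [ 0.561  -0.0542  0.1814] yaw 0.1100 tilt [-0.0118  0.0029] F [ 0.1 -0.3  1.2] w 0.0352
```

Request:
jog_arm --deltas "-0.05 0 0 0 0.25; -0.05 0 0 0 0.25; -0.05 0 0 0 0.25"

```text
time: 3.3
tcp_pos: [0.4982, -0.0621, 0.1777]
tcp_rot: [-3.132, -0.171, 0.03]
wrist_force: [0.5, 0.2, 0.0]
gripper_width: 0.0349
```

```bash
python3 pl.py .5624 -.0459 .18 .121 0.25 1|head -1
```

```text
t 3.30 p [ 0.4982 -0.0621  0.1777] yaw 0.1088 tilt [-0.0191  0.0039] F [0.5 0.2 0. ] w 0.0349
```

Request:
jog_arm --deltas "0.05 0 0 0 0.25; 0.05 0 0 0 0.25; 0.05 0 0 0 0.25"

```text
time: 3.6
tcp_pos: [0.5531, -0.0577, 0.1772]
tcp_rot: [-3.133, -0.163, 0.033]
wrist_force: [-0.3, -0.9, 0.4]
gripper_width: 0.0352
```

```bash
python3 pl.py .5624 -.0459 .18 .121 0.25 1|head -1
```

```text
t 3.60 p [ 0.5531 -0.0577  0.1772] yaw 0.1042 tilt [-0.0211  0.0029] F [-0.3 -0.9  0.4] w 0.0352
```

```bash
python3 pl.py .5624 -.0449 .19 .123 0.25 2
```

```text
t 3.60 p [ 0.5531 -0.0577  0.1772] yaw 0.1042 tilt [-0.0211  0.0029] F [-0.3 -0.9  0.4] w 0.0352
d [0.0093 0.0128 0.0128] turn -1.08
0.0129 -0.0148 -0.0162 -0.0045 0.25; 0.0130 -0.0147 -0.0162 -0.0045 0.25
```

Request:
jog_arm --deltas "0.013 -0.017 -0.018 -0.0055 0.25; 0.013 -0.017 -0.018 -0.0055 0.25; 0 -0.002 0 -0.0005 0.25"

```text
time: 3.9
tcp_pos: [0.5627, -0.0423, 0.1928]
tcp_rot: [-3.131, -0.202, 0.033]
wrist_force: [0.7, 0.7, -0.2]
gripper_width: 0.0351
```

```bash
python3 pl.py .5624 -.0459 .13 .121 0.25 3
```

```text
t 3.90 p [ 0.5627 -0.0423  0.1928] yaw 0.1290 tilt [-0.0213  0.003 ] F [ 0.7  0.7 -0.2] w 0.0351
d [-0.0003 -0.0036 -0.0628] turn 0.46
0.0004 0.0032 0.0523 0.0013 0.25; 0.0004 0.0032 0.0523 0.0013 0.25; 0.0004 0.0032 0.0523 0.0013 0.25
```

Request:
jog_arm --deltas "0 0.002 0.052 0.001 0.25; 0 0.002 0.052 0.001 0.25; 0 0.002 0.052 0.001 0.25"

```text
time: 4.2
tcp_pos: [0.5638, -0.0445, 0.1357]
tcp_rot: [-3.135, -0.195, 0.015]
wrist_force: [0.2, 0.2, 1.2]
gripper_width: 0.0351
```

```bash
python3 pl.py .5624 -.0459 .13 .121 0.25 1
```

```text
t 4.20 p [ 0.5638 -0.0445  0.1357] yaw 0.1244 tilt [-0.0094  0.0001] F [0.2 0.2 1.2] w 0.0351
d [-0.0014 -0.0014 -0.0057] turn 0.19
-0.0037 0.0031 0.0143 0.0016 0.25
```

```bash
cat > snap.py <<'E'
import sys
from h import *
a,n,x,y,w,h,f=sys.argv[1],sys.argv[2],*map(int,sys.argv[3:8])
im=cv2.cvtColor(optics.capture(n),cv2.COLOR_RGB2BGR); cv2.imwrite(f"pics/{a}_full.png",im)
cv2.imwrite(f"pics/{a}.png",cv2.resize(im[y:y+h,x:x+w],None,fx=f,fy=f,interpolation=cv2.INTER_CUBIC))
E
python3 snap.py s1 scene 270 110 130 110 5; python3 snap.py t1 top 280 170 130 110 5
```

```text
(no output)
```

View pics/s1.png

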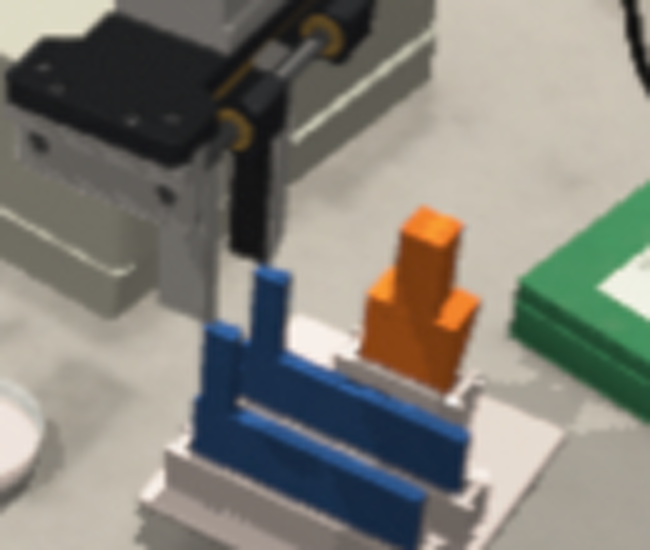

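View pics/t1.png

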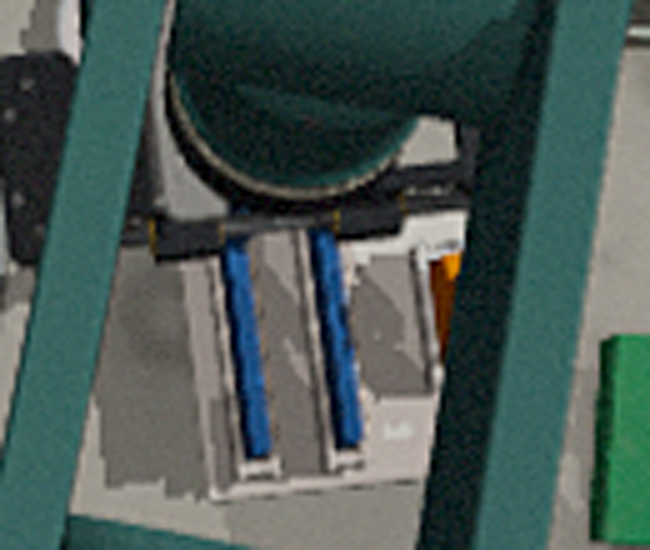

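```bash
python3 - <<'E'
from h import *
q=np.load("q.npy")
s=r.sense();p=s["tcp_pos"];M=R.from_rotvec(s["tcp_rot"]).as_matrix()
for nm,L in dict(LinF=(8,-17.5,17),LinB=(-8,-17.5,17),LoutB=(-8,-30,17),RinB=(-8,17.5,17),RoutB=(-8,30,17),RinF=(8,17.5,17)).items():
    print(nm,((proj("scene",p+M@(np.array(L)/1e3),q[11:14])[0]-[270,110]+.5)*5).round())
for L in [(40,45,96),(47,49,96),(33,49,96),(33,41,96)]:
    print(L,((proj("scene",body(q[3:6],np.array(L)/1e3),q[11:14])[0]-[270,110]+.5)*5).round())
E
```

```text
LinF [183. 315.]
LinB [221. 331.]
LoutB [203. 351.]
RinB [269. 278.]
RoutB [286. 259.]
RinF [233. 263.]
(40, 45, 96) [225. 330.]
(47, 49, 96) [203. 329.]
(33, 49, 96) [235. 343.]
(33, 41, 96) [246. 331.]
```

```bash
python3 - <<'E'
from h import *
q=np.load("q.npy")
s=r.sense();p=s["tcp_pos"];M=R.from_rotvec(s["tcp_rot"]).as_matrix()
for n,x0,y0,w,h,f,off in [("scene",295,125,70,70,10,q[11:14])]:
    a=cv2.imread("pics/s1_full.png"); im=cv2.resize(a[y0:y0+h,x0:x0+w],None,fx=f,fy=f,interpolation=cv2.INTER_CUBIC)
    for sg in(1,-1):
        P=[[(xx,sg*yy,zz) for xx,yy in((8,17.5),(-8,17.5),(-8,30),(8,30),(8,17.5))] for zz in (17,-20)]
        for o in P:
            k=((proj(n,[p+M@(np.array(L)/1e3) for L in o],off)-[x0,y0]+.5)*f).astype(int)
            cv2.polylines(im,[k],True,(0,255,255),1)
        for j in range(4):
            k=((proj(n,[p+M@(np.array(L)/1e3) for L in (P[0][j],P[1][j])],off)-[x0,y0]+.5)*f).astype(int)
            cv2.polylines(im,[k],False,(0,255,255),1)
    cv2.imwrite("pics/ovf.png",im)
E
```

```text
(no output)
```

View pics/ovf.png

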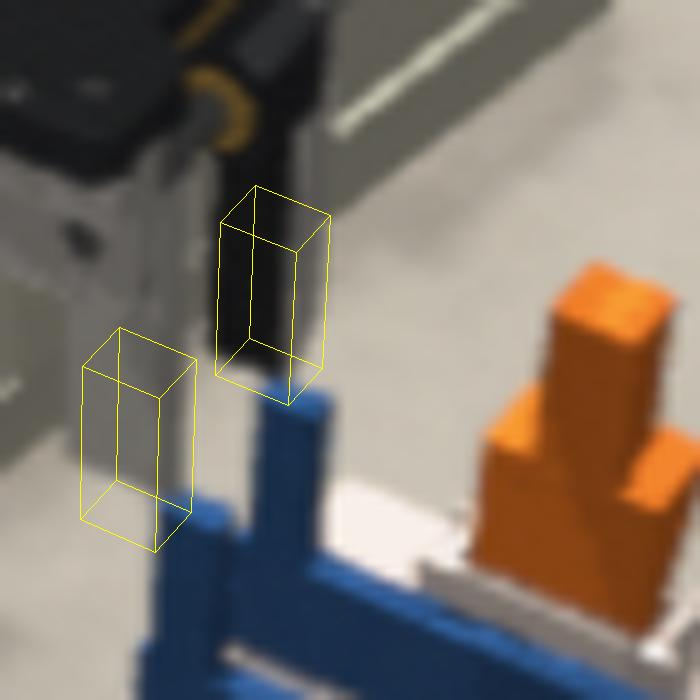

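```bash
python3 pl.py .5624 -.0459 .13 .121 0.25 1; sed -n 1,3p snap.py >/dev/null; python3 - <<'E'
from h import *
q=np.load("q.npy")
p=np.array([.5638,-.0445,.1357]);M=R.from_rotvec([-3.135,-.195,.015]).as_matrix()
n,x0,y0,w,h,f,off="scene",295,125,70,70,10,q[11:14]
a=cv2.imread("pics/s1_full.png"); im=cv2.resize(a[y0:y0+h,x0:x0+w],None,fx=f,fy=f,interpolation=cv2.INTER_CUBIC)
for sg in(1,-1):
    for zz in (17,-20):
        k=((proj(n,[p+M@(np.array((xx,sg*yy,zz))/1e3) for xx,yy in((8,17.5),(-8,17.5),(-8,30),(8,30))],off)-[x0,y0]+.5)*f).astype(int)
        cv2.polylines(im,[k],True,(0,255,255),1)
cv2.imwrite("pics/ovf.png",im)
E
```

```text
t 4.30 p [ 0.5613 -0.0441  0.1322] yaw 0.1242 tilt [-0.0177  0.0016] F [-0.2  0.  -0.1] w 0.0353
d [ 0.0011 -0.0018 -0.0022] turn 0.19
0.0024 0.0049 0.0056 0.0015 0.25
```

View pics/ovf.png

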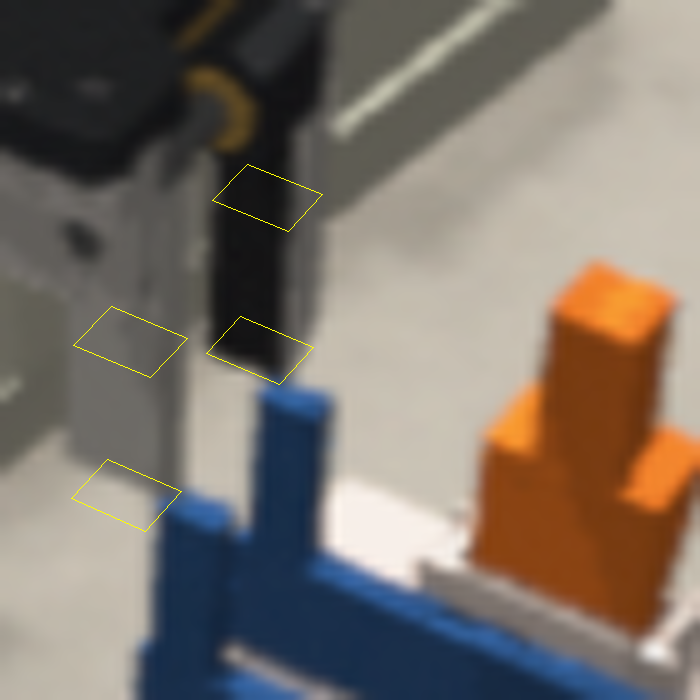

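```bash
python3 pl.py .5624 -.0459 .080 .121 0.25 4
```

```text
t 4.30 p [ 0.5613 -0.0441  0.1322] yaw 0.1242 tilt [-0.0177  0.0016] F [-0.2  0.  -0.1] w 0.0353
d [ 0.0011 -0.0018 -0.0522] turn 0.19
0.0011 0.0013 0.0326 0.0004 0.25; 0.0011 0.0013 0.0326 0.0004 0.25; 0.0011 0.0013 0.0326 0.0004 0.25; 0.0011 0.0013 0.0326 0.0004 0.25
```

Request:
jog_arm --deltas "0.001 0.001 0.032 0.0004 0.25; 0.001 0.001 0.032 0.0004 0.25; 0.001 0.001 0.032 0.0004 0.25; 0.001 0.001 0.03 0.0004 0.25; 0 0 0 0 0.25"

```text
time: 4.8
tcp_pos: [0.5628, -0.0457, 0.0809]
tcp_rot: [-3.134, -0.19, 0.022]
wrist_force: [-1.0, 0.3, -0.0]
gripper_width: 0.0353
```

```bash
python3 pl.py .5624 -.0459 .078 .121 0.25 1
```

```text
t 4.80 p [ 0.5628 -0.0457  0.0809] yaw 0.1209 tilt [-0.014   0.0007] F [-1.   0.3 -0. ] w 0.0353
d [-0.0004 -0.0002 -0.0029] turn -0.0
-0.0011 0.0004 0.0073 -0.0000 0.25
```

Well aligned. I'll go down the last bit and close.

Request:
jog_arm --deltas "-0.001 0 0.007 0 0.25; 0 0 0 0 1; 0 0 0 0 1; 0 0 0 0 1; 0 0 0 0 1" --force 40

```text
time: 5.3
tcp_pos: [0.5635, -0.046, 0.0792]
tcp_rot: [-3.135, -0.19, 0.018]
wrist_force: [0.8, -1.2, -1.1]
gripper_width: 0.0078
```

```bash
python3 pl.py .5624 -.0459 .078 .121 1 1
```

```text
t 5.30 p [ 0.5635 -0.046   0.0792] yaw 0.1209 tilt [-0.0115  0.0001] F [ 0.8 -1.2 -1.1] w 0.0078
d [-0.0011  0.0001 -0.0012] turn -0.01
-0.0027 -0.0005 0.0029 -0.0001 1
```

Request:
jog_arm --deltas "0 0 -0.03 0 1; 0 0 -0.05 0 1; 0 0 -0.06 0 1; 0 0 -0.06 0 1; 0 0 -0.05 0 1"

```text
time: 5.8
tcp_pos: [0.5627, -0.0457, 0.1818]
tcp_rot: [-3.134, -0.19, 0.028]
wrist_force: [0.3, -0.0, -0.4]
gripper_width: 0.0079
```

```bash
python3 pl.py .5624 -.0459 .165 .121 1 1; python3 snap.py s2 scene 270 110 130 110 5;python3 pl.py .5624 -.0459 .165 .121 1 1
```

```text
t 5.80 p [ 0.5627 -0.0457  0.1818] yaw 0.1210 tilt [-0.0179  0.0011] F [ 0.3 -0.  -0.4] w 0.0079
d [-0.0003 -0.0002 -0.0168] turn -0.0
-0.0000 0.0005 0.0420 -0.0000 1
t 5.85 p [ 0.5647 -0.0461  0.1862] yaw 0.1209 tilt [-0.0104 -0.0003] F [1.5 0.5 2.4] w 0.0081
d [-0.0023  0.0002 -0.0212] turn -0.0
-0.0050 -0.0010 0.0531 -0.0000 1
```

View pics/s2.png

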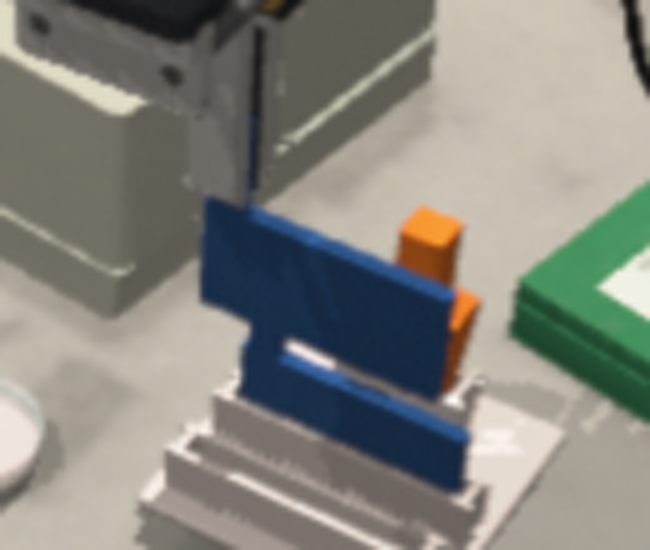

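```bash
python3 pl.py .5827 .1346 .182 -.1186 1 7
```

```text
t 5.85 p [ 0.5647 -0.0461  0.1862] yaw 0.1209 tilt [-0.0104 -0.0003] F [1.5 0.5 2.4] w 0.0081
d [ 0.018   0.1807 -0.0042] turn 13.72
0.0142 -0.0633 0.0014 0.0163 1; 0.0120 -0.0637 0.0014 0.0163 1; 0.0098 -0.0641 0.0014 0.0163 1; 0.0076 -0.0644 0.0014 0.0163 1; 0.0054 -0.0646 0.0014 0.0163 1; 0.0032 -0.0648 0.0014 0.0163 1; 0.0010 -0.0648 0.0014 0.0163 1
```

Request:
jog_arm --deltas "0.014 -0.063 0 0.016 1; 0.012 -0.064 0 0.016 1; 0.01 -0.064 0 0.016 1; 0.008 -0.064 0 0.016 1; 0.005 -0.065 0 0.016 1"

```text
time: 6.35
tcp_pos: [0.5801, 0.0832, 0.191]
tcp_rot: [3.138, -0.095, -0.002]
wrist_force: [-0.3, 0.4, -0.9]
gripper_width: 0.0077
```

```bash
python3 pl.py .5827 .1346 .17 -.1186 1 3
```

```text
t 6.35 p [0.5801 0.0832 0.191 ] yaw -0.0606 tilt [-0.0011 -0.0023] F [-0.3  0.4 -0.9] w 0.0077
d [ 0.0026  0.0514 -0.021 ] turn 3.32
-0.0004 -0.0429 0.0174 0.0092 1; -0.0012 -0.0429 0.0174 0.0092 1; -0.0021 -0.0429 0.0174 0.0092 1
```

Request:
jog_arm --deltas "0 -0.04 0.015 0.009 1; -0.001 -0.04 0.015 0.009 1; -0.002 -0.038 0.015 0.007 1; 0 0 0 0 1"

```text
time: 6.75
tcp_pos: [0.5825, 0.136, 0.173]
tcp_rot: [3.136, -0.174, 0.001]
wrist_force: [-1.0, -1.1, -0.8]
gripper_width: 0.0078
```

```bash
python3 pl.py .5827 .1346 .17 -.1186 1 1
```

```text
t 6.75 p [0.5825 0.136  0.173 ] yaw -0.1106 tilt [ 0.0005 -0.0009] F [-1.  -1.1 -0.8] w 0.0078
d [ 0.0002 -0.0014 -0.003 ] turn 0.46
0.0009 0.0033 0.0075 0.0038 1
```

Request:
jog_arm --deltas "0 0.001 0.03 0.004 1; 0 0.001 0.03 0 1; 0 0.001 0.015 0 1; 0 0 0 0 1"

```text
time: 7.15
tcp_pos: [0.5822, 0.1323, 0.1406]
tcp_rot: [3.133, -0.189, 0.001]
wrist_force: [0.8, 0.2, -0.4]
gripper_width: 0.0076
```

```bash
python3 pl.py .5827 .1346 .139 -.1186 1 1; python3 snap.py s3 scene 190 180 140 120 5;python3 snap.py t3 top 180 170 120 110 5
```

```text
t 7.15 p [0.5822 0.1323 0.1406] yaw -0.1206 tilt [ 0.0002 -0.0024] F [ 0.8  0.2 -0.4] w 0.0076
d [ 0.0005  0.0023 -0.0016] turn -0.11
0.0006 -0.0060 0.0039 -0.0010 1
```

View pics/s3.png

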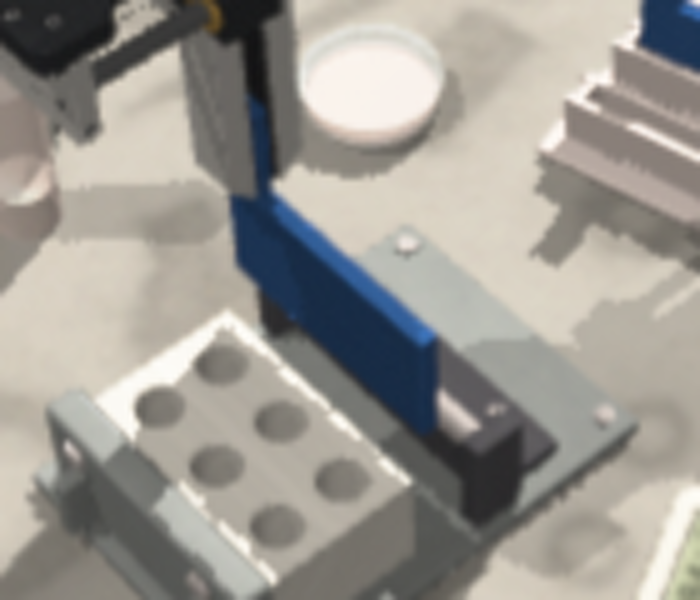

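View pics/t3.png

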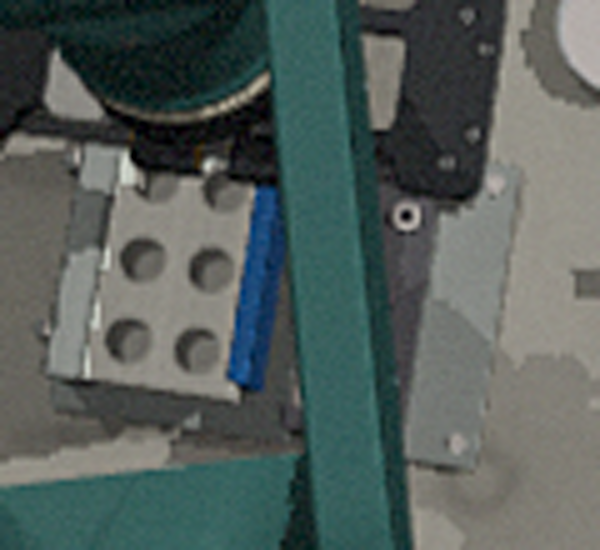

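```bash
python3 - <<'E'
from h import *
q=np.load("q.npy")
s=r.sense();p=s["tcp_pos"];M=R.from_rotvec(s["tcp_rot"]).as_matrix();print(p)
p=np.array([.5822,.1323,.1406])
for n,o,off in(("scene",(190,180),q[11:14]),("top",(180,170),q[8:11])):
  for L in [(-50,4,0),(-50,-4,0),(-50,4,50),(-50,-4,50),(50,4,50),(50,4,0)]:
    w=p+M@np.array([(L[0]-41),-L[1],73.2-L[2]])/1e3
    print(n,L,((proj(n,w,off)[0]-o+.5)*5).round())
# local cradle coordinate of spacer centre
c=p+M@np.array([-.041,0,.0732]); d=c[:2]-q[:2]; cy,sy=np.cos(q[2]),np.sin(q[2])
print("local",cy*d[0]+sy*d[1],-sy*d[0]+cy*d[1],c[2])
E
```

```text
[0.5827369  0.13247471 0.14171116]
scene (-50, 4, 0) [426. 440.]
scene (-50, -4, 0) [444. 426.]
scene (-50, 4, 50) [423. 347.]
scene (-50, -4, 50) [442. 334.]
scene (50, 4, 50) [227. 175.]
scene (50, 4, 0) [238. 270.]
top (-50, 4, 0) [247. 396.]
top (-50, -4, 0) [267. 399.]
top (-50, 4, 50) [229. 384.]
top (-50, -4, 50) [250. 387.]
top (50, 4, 50) [271. 123.]
top (50, 4, 0) [286. 148.]
local -3.566262262271174e-05 -0.007241506354370984 0.06731243639747447
```

Request:
jog_arm --deltas "0 -0.003 0.03 0 1; 0 -0.003 0.03 0 1; 0 -0.002 0.03 0 1; 0 -0.001 0.03 0 1; 0 0 0 0 1"

```text
time: 7.75
tcp_pos: [0.5837, 0.1358, 0.0901]
tcp_rot: [3.134, -0.19, 0.005]
wrist_force: [0.0, -0.6, -1.6]
gripper_width: 0.0079
```

```bash
cat > loc.py <<'E'
from h import *
q=np.load("q.npy")
def loc(tx,tz):
    s=r.sense();p=s["tcp_pos"];M=R.from_rotvec(s["tcp_rot"]).as_matrix()
    c=p+M@np.array([-tx,0,tz]); d=c[:2]-q[:2]; cy,sy=np.cos(q[2]),np.sin(q[2])
    F=s["wrist_force"]
    print("t %.2f tcp %s local mm x %.1f y %.1f foot z %.1f yawrel %.4f tilt %s w %.1f Floc x %.1f y %.1f z %.1f T %s"%(s["time"],np.round(p,4),1e3*(cy*d[0]+sy*d[1]),1e3*(-sy*d[0]+cy*d[1]),1e3*c[2],np.arctan2(M[1,0],M[0,0])-q[2],np.round(M[:2,2],4),1e3*s["gripper_width"],cy*F[0]+sy*F[1],-sy*F[0]+cy*F[1],F[2],np.round(s["wrist_torque"],2)))
import sys
loc(float(sys.argv[1]),float(sys.argv[2]))
E
python3 loc.py .041 .0732
```

```text
t 7.75 tcp [0.5837 0.1358 0.0901] local mm x 1.1 y -3.5 foot z 16.7 yawrel -0.0027 tilt [ 0.0031 -0.002 ] w 7.9 Floc x 0.1 y -0.6 z -1.6 T [ 0.03  0.02 -0.  ]
```

Request:
jog_arm --deltas "-0.001 0.001 0.01 0 1; -0.001 0 0.008 0 1; 0 0 0 0 1"

```text
time: 8.05
tcp_pos: [0.583, 0.1356, 0.0824]
tcp_rot: [3.134, -0.19, 0.005]
wrist_force: [-0.4, 0.2, -0.0]
gripper_width: 0.0077
```

```bash
python3 loc.py .041 .0732
```

```text
t 8.05 tcp [0.583  0.1356 0.0824] local mm x 0.5 y -3.8 foot z 9.0 yawrel -0.0024 tilt [ 0.0032 -0.002 ] w 7.7 Floc x -0.4 y 0.2 z -0.0 T [0.01 0.05 0.02]
```

Request:
jog_arm --deltas "0 0 0.003 0 1; 0 0 0.003 0 1"

```text
time: 8.25
tcp_pos: [0.5833, 0.1357, 0.082]
tcp_rot: [3.134, -0.19, 0.007]
wrist_force: [-2.2, 0.1, 4.6]
gripper_width: 0.0078
```

```bash
python3 loc.py .041 .0732
```

```text
t 8.25 tcp [0.5833 0.1357 0.082 ] local mm x 0.8 y -3.7 foot z 8.6 yawrel -0.0022 tilt [ 0.0043 -0.0017] w 7.8 Floc x -2.2 y -0.2 z 4.6 T [0.01 0.83 0.06]
```

Request:
jog_arm --deltas "-0.001 -0.004 -0.001 0.0005 1; 0 -0.004 0 0 1; 0 -0.004 0 0 1"

```text
time: 8.55
tcp_pos: [0.5842, 0.1392, 0.083]
tcp_rot: [3.131, -0.192, 0.011]
wrist_force: [0.7, -3.1, 0.7]
gripper_width: 0.0079
```

```bash
python3 loc.py .041 .0732
```

```text
t 8.55 tcp [0.5842 0.1392 0.083 ] local mm x 1.5 y -0.3 foot z 9.5 yawrel -0.0040 tilt [ 0.0066 -0.005 ] w 7.9 Floc x 1.1 y -3.0 z 0.7 T [-0.79  0.08  0.08]
```

Request:
jog_arm --deltas "-0.003 0.001 0.001 0.0005 1; -0.002 -0.002 0.001 0 1; 0 -0.003 0 0 1; 0 -0.003 0 0 1"

```text
time: 8.95
tcp_pos: [0.5837, 0.1394, 0.0829]
tcp_rot: [3.125, -0.194, 0.016]
wrist_force: [-0.7, -5.4, 1.9]
gripper_width: 0.0076
```

```bash
python3 loc.py .041 .0732
```

```text
t 8.95 tcp [0.5837 0.1394 0.0829] local mm x 1.2 y -0.4 foot z 9.3 yawrel -0.0056 tilt [ 0.0094 -0.0109] w 7.6 Floc x -0.0 y -5.4 z 1.9 T [-1.05  0.14  0.08]
```

Request:
jog_arm --deltas "0 0.001 0 0 0.6; 0 0 0 0 0.6; 0 0 0 0 0.6"

```text
time: 9.25
tcp_pos: [0.583, 0.1417, 0.082]
tcp_rot: [3.131, -0.194, 0.013]
wrist_force: [0.5, 0.5, 0.4]
gripper_width: 0.0189
```

```bash
python3 loc.py .041 .0732; python3 snap.py s4 scene 190 180 140 120 5
```

```text
t 9.25 tcp [0.583  0.1417 0.082 ] local mm x 0.1 y 2.1 foot z 8.4 yawrel -0.0055 tilt [ 0.0079 -0.0054] w 18.9 Floc x 0.5 y 0.5 z 0.4 T [ 0.05  0.01 -0.  ]
```

View pics/s4.png

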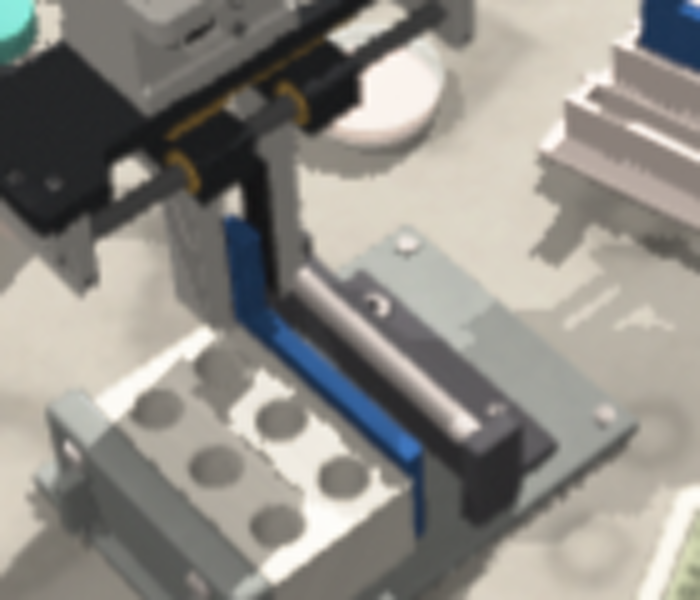

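Request:
jog_arm --deltas "0 0.004 -0.004 0 0.5; 0 0 -0.03 0 0.5; 0 0 -0.05 0 0.5; 0 0 -0.06 0 0.5; 0 0 -0.06 0 0.5"

```text
time: 9.8
tcp_pos: [0.5793, 0.1411, 0.1631]
tcp_rot: [3.131, -0.193, -0.002]
wrist_force: [-0.0, -0.4, -0.2]
gripper_width: 0.0233
```

```bash
python3 - <<'E'
from h import *
q=np.load("q.npy"); print(body(q[3:6],[[0,-.045,.1]]))
E
python3 pl.py .52 .07 .20 0 0 5
```

```text
[[ 0.5335481  -0.14011351  0.1       ]]
t 9.80 p [0.5793 0.1411 0.1631] yaw -0.1233 tilt [-0.0018 -0.0049] F [-0.  -0.4 -0.2] w 0.0233
d [-0.0593 -0.0711  0.0369] turn -7.07
-0.0251 0.0390 -0.0182 -0.0118 0; -0.0260 0.0384 -0.0182 -0.0118 0; -0.0270 0.0377 -0.0182 -0.0118 0; -0.0279 0.0370 -0.0182 -0.0118 0; -0.0288 0.0363 -0.0182 -0.0118 0
```

```bash
python3 snap.py s5 scene 335 130 60 70 9; python3 snap.py t5 top 355 205 45 50 12; python3 snap.py s5b scene 190 200 140 110 5
```

```text
(no output)
```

View pics/s5.png

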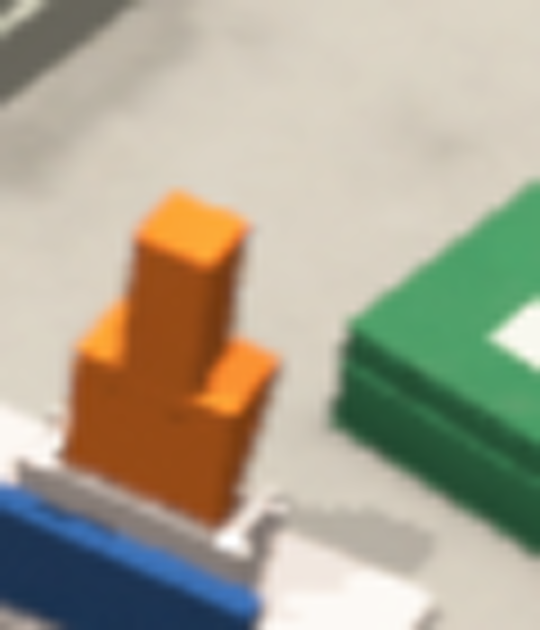

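View pics/t5.png

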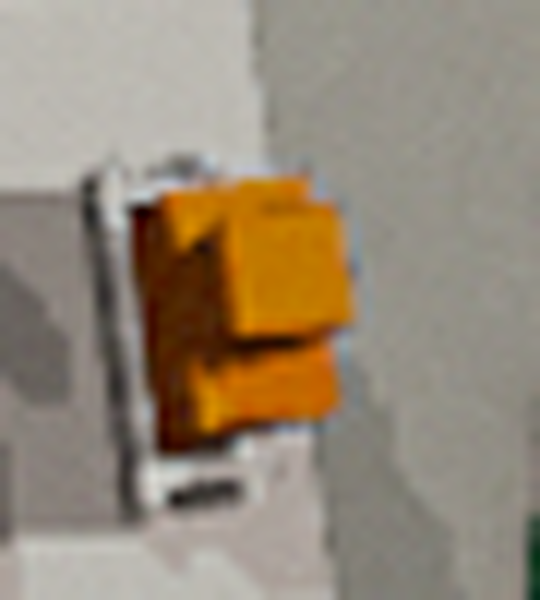

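View pics/s5b.png

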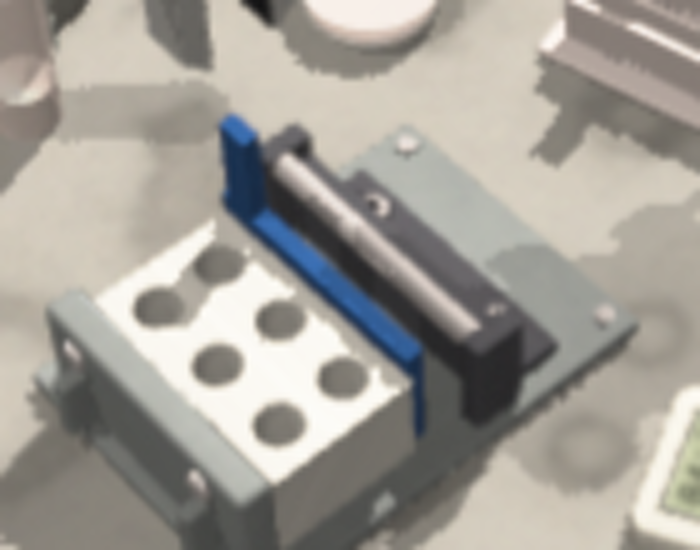

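```bash
python3 - <<'E'
from h import *
q=np.load("q.npy")
m={"scene":np.array([355.8,154.9]),"top":np.array([378.4,227.1])}
f=lambda v:np.r_[proj("scene",v,q[11:14])[0]-m["scene"],proj("top",v,q[8:11])[0]-m["top"],(v[2]-.1)/.002]
s=least_squares(f,[.53,-.14,.1]);print(s.x,s.fun)
# edge directions of handle top in the top view
P=proj("top",body([s.x[0],s.x[1],.12],np.array([[10,10,100],[10,-10,100],[-10,-10,100],[-10,10,100]])/1e3),q[8:11])
print(((P-[355,205]+.5)*12).round())
E
python3 pl.py .5346 -.0 .20 .12 0 9
```

```text
[ 0.53483976 -0.14070907  0.10007021] [-0.1698349   0.02726349  0.10643729  0.12300087  0.0351027 ]
[[217. 217.]
 [342. 204.]
 [359. 328.]
 [234. 342.]]
t 9.95 p [0.5809 0.1413 0.1646] yaw -0.1233 tilt [ 0.0039 -0.0043] F [-0.3 -0.9  0.6] w 0.0233
d [-0.0463 -0.1413  0.0354] turn -13.94
-0.0079 0.0406 -0.0097 -0.0129 0; -0.0090 0.0403 -0.0097 -0.0129 0; -0.0101 0.0401 -0.0097 -0.0129 0; -0.0112 0.0398 -0.0097 -0.0129 0; -0.0122 0.0395 -0.0097 -0.0129 0; -0.0133 0.0391 -0.0097 -0.0129 0; -0.0143 0.0387 -0.0097 -0.0129 0; -0.0154 0.0383 -0.0097 -0.0129 0; -0.0164 0.0379 -0.0097 -0.0129 0
```

Request:
jog_arm --deltas "-0.008 0.06 -0.02 -0.017 0.15; -0.01 0.08 -0.02 -0.018 0.15; -0.012 0.08 -0.01 -0.018 0.15; -0.013 0.08 -0.01 -0.018 0.15; -0.014 0.08 0 -0.018 0.15"

```text
time: 10.45
tcp_pos: [0.5479, -0.0096, 0.1817]
tcp_rot: [3.137, 0.124, -0.012]
wrist_force: [-0.3, -0.1, -0.2]
gripper_width: 0.0399
```

```bash
python3 pl.py .5348 -.1407 .18 .12 0.15 4
```

```text
t 10.45 p [ 0.5479 -0.0096  0.1817] yaw 0.0792 tilt [-0.0076 -0.0024] F [-0.3 -0.1 -0.2] w 0.0399
d [-0.0131 -0.1311 -0.0017] turn -2.34
-0.0146 0.0810 0.0013 -0.0049 0.15; -0.0154 0.0809 0.0013 -0.0049 0.15; -0.0163 0.0807 0.0013 -0.0049 0.15; -0.0171 0.0805 0.0013 -0.0049 0.15
```

Request:
jog_arm --deltas "-0.014 0.07 -0.002 -0.005 0.15; -0.015 0.08 -0.002 -0.005 0.15; -0.015 0.08 -0.002 -0.005 0.15; -0.016 0.08 -0.002 -0.005 0.15; 0 0 0 0 0.15"

```text
time: 10.95
tcp_pos: [0.5303, -0.1425, 0.1764]
tcp_rot: [-3.134, -0.187, 0.032]
wrist_force: [0.6, 0.1, -0.7]
gripper_width: 0.0401
```

```bash
python3 pl.py .5348 -.1407 .18 .12 0.15 2
```

```text
t 10.95 p [ 0.5303 -0.1425  0.1764] yaw 0.1193 tilt [-0.0207  0.0007] F [ 0.6  0.1 -0.7] w 0.0401
d [0.0045 0.0018 0.0036] turn -0.04
0.0058 -0.0015 -0.0047 -0.0002 0.15; 0.0058 -0.0015 -0.0047 -0.0002 0.15
```

Request:
jog_arm --deltas "0.008 -0.002 0.05 0 0.15; 0.005 -0.001 0.05 0 0.15; 0.002 0 0.02 0 0.15; 0 0 0 0 0.15"

```text
time: 11.35
tcp_pos: [0.5331, -0.1389, 0.1223]
tcp_rot: [-3.129, -0.183, 0.041]
wrist_force: [0.2, 0.2, 0.1]
gripper_width: 0.0402
```

```bash
python3 pl.py .5348 -.1407 .084 .12 0.15 3; python3 snap.py s6 scene 300 100 120 110 5
```

```text
t 11.35 p [ 0.5331 -0.1389  0.1223] yaw 0.1170 tilt [-0.0267  0.0053] F [0.2 0.2 0.1] w 0.0402
d [ 0.0017 -0.0018 -0.0383] turn -0.17
0.0021 0.0019 0.0319 -0.0005 0.15; 0.0021 0.0019 0.0319 -0.0005 0.15; 0.0021 0.0019 0.0319 -0.0005 0.15
```

View pics/s6.png

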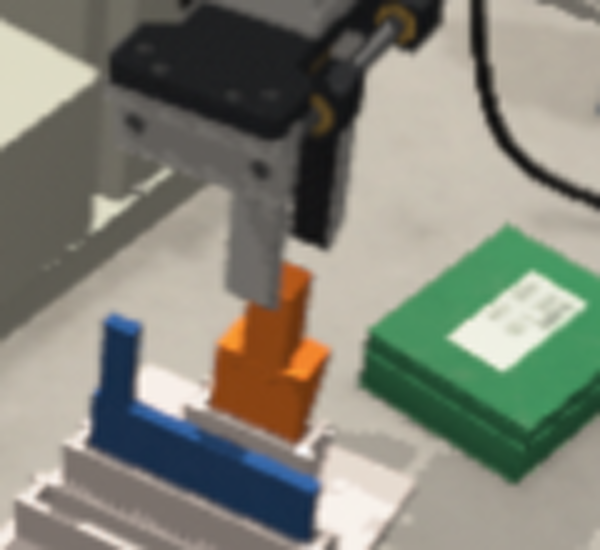

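Request:
jog_arm --deltas "0.003 0.003 0.045 0 0.15; 0.003 0.002 0.04 0 0.15; 0 0 0 0 0.15; 0 0 0 0 0.15"

```text
time: 11.8
tcp_pos: [0.5375, -0.1395, 0.0921]
tcp_rot: [-3.131, -0.187, 0.031]
wrist_force: [-0.2, 0.7, 0.2]
gripper_width: 0.0395
```

```bash
python3 pl.py .5348 -.1407 .084 .12 0.15 1
```

```text
t 11.80 p [ 0.5375 -0.1395  0.0921] yaw 0.1194 tilt [-0.0199  0.0034] F [-0.2  0.7  0.2] w 0.0395
d [-0.0027 -0.0012 -0.0081] turn -0.04
-0.0066 0.0024 0.0204 -0.0003 0.15
```

Request:
jog_arm --deltas "-0.006 0.003 0.02 0 0.15; 0 0 0 0 0.15; 0 0 0 0 0.15"

```text
time: 12.1
tcp_pos: [0.5364, -0.1413, 0.0868]
tcp_rot: [-3.133, -0.188, 0.023]
wrist_force: [-0.1, -0.6, -0.4]
gripper_width: 0.0403
```

```bash
python3 pl.py .5348 -.1407 .084 .12 0.15 1
```

```text
t 12.10 p [ 0.5364 -0.1413  0.0868] yaw 0.1199 tilt [-0.0151  0.0016] F [-0.1 -0.6 -0.4] w 0.0403
d [-0.0016  0.0006 -0.0028] turn -0.01
-0.0038 -0.0019 0.0070 -0.0001 0.15
```

Request:
jog_arm --deltas "-0.005 0 0.006 0 0.15; 0 0 0.001 0 0.15; 0 0 0.001 0 0.15; 0 0 0 0 0.15"

```text
time: 12.5
tcp_pos: [0.5346, -0.1418, 0.0844]
tcp_rot: [-3.134, -0.188, 0.021]
wrist_force: [-1.0, 0.2, 0.4]
gripper_width: 0.04
```

```bash
python3 pl.py .5348 -.1407 .084 .12 0.15 1
```

```text
t 12.50 p [ 0.5346 -0.1418  0.0844] yaw 0.1196 tilt [-0.0135  0.001 ] F [-1.   0.2  0.4] w 0.0400
d [ 0.0002  0.0011 -0.0004] turn -0.03
0.0009 -0.0027 0.0010 -0.0002 0.15
```

Good position. I'll close on the handle.

Request:
jog_arm --deltas "0 -0.002 0 0 1; 0 0 0 0 1; 0 0 0 0 1; 0 0 0 0 1" --force 55

```text
time: 12.9
tcp_pos: [0.5346, -0.141, 0.0845]
tcp_rot: [-3.134, -0.188, 0.021]
wrist_force: [0.4, -0.5, 1.0]
gripper_width: 0.0196
```

```bash
python3 pl.py .5348 -.1407 .084 .12 1 1
```

```text
t 12.90 p [ 0.5346 -0.141   0.0845] yaw 0.1196 tilt [-0.0135  0.001 ] F [ 0.4 -0.5  1. ] w 0.0196
d [ 0.0002  0.0003 -0.0005] turn -0.02
0.0007 -0.0006 0.0011 -0.0002 1
```

Request:
jog_arm --deltas "0 0 -0.03 0 1; 0 0 -0.05 0 1; 0 0 -0.06 0 1; 0 0 -0.06 0 1; 0 0 -0.03 0 1"

```text
time: 13.4
tcp_pos: [0.5337, -0.1407, 0.1779]
tcp_rot: [-3.132, -0.187, 0.033]
wrist_force: [-0.2, 0.1, -0.6]
gripper_width: 0.0198
```

```bash
python3 pl.py .54 .125 .185 -.1186 1 8
```

```text
t 13.40 p [ 0.5337 -0.1407  0.1779] yaw 0.1193 tilt [-0.0211  0.0029] F [-0.2  0.1 -0.6] w 0.0198
d [0.0063 0.2657 0.0071] turn 13.63
0.0118 -0.0822 -0.0020 0.0142 1; 0.0093 -0.0825 -0.0020 0.0142 1; 0.0069 -0.0828 -0.0020 0.0142 1; 0.0044 -0.0830 -0.0020 0.0142 1; 0.0019 -0.0830 -0.0020 0.0142 1; -0.0005 -0.0831 -0.0020 0.0142 1; -0.0030 -0.0830 -0.0020 0.0142 1; -0.0055 -0.0829 -0.0020 0.0142 1
```

Request:
jog_arm --deltas "0 -0.01 -0.04 0 1; 0.011 -0.07 -0.015 0.014 1; 0.009 -0.083 -0.002 0.014 1; 0.007 -0.083 -0.002 0.014 1; 0.004 -0.083 -0.002 0.014 1"

```text
time: 13.9
tcp_pos: [0.5381, -0.0089, 0.2073]
tcp_rot: [-3.14, 0.018, 0.026]
wrist_force: [-0.1, 0.0, -1.4]
gripper_width: 0.0199
```

```bash
python3 pl.py .5405 .1279 .185 -.1186 1 5
```

```text
t 13.90 p [ 0.5381 -0.0089  0.2073] yaw -0.0113 tilt [-0.0163  0.0012] F [-0.1  0.  -1.4] w 0.0199
d [ 0.0024  0.1368 -0.0223] turn 6.15
0.0006 -0.0684 0.0112 0.0102 1; -0.0009 -0.0684 0.0112 0.0102 1; -0.0023 -0.0684 0.0112 0.0102 1; -0.0038 -0.0683 0.0112 0.0102 1; -0.0053 -0.0682 0.0112 0.0102 1
```

Request:
jog_arm --deltas "0 -0.068 0.01 0.01 1; -0.001 -0.068 0.01 0.01 1; -0.002 -0.068 0.01 0.01 1; -0.004 -0.055 0.01 0.01 1; 0 0 0 0 1"

```text
time: 14.4
tcp_pos: [0.5379, 0.1035, 0.1917]
tcp_rot: [-3.135, 0.146, 0.028]
wrist_force: [-0.3, 0.2, -1.4]
gripper_width: 0.0197
```

```bash
python3 pl.py .5405 .1279 .155 -.1186 1 2
```

```text
t 14.40 p [0.5379 0.1035 0.1917] yaw -0.0933 tilt [-0.0174  0.0036] F [-0.3  0.2 -1.4] w 0.0197
d [ 0.0026  0.0244 -0.0367] turn 1.45
0.0012 -0.0305 0.0459 0.0060 1; 0.0008 -0.0305 0.0459 0.0060 1
```

Request:
jog_arm --deltas "0.001 -0.02 0.02 0.004 1; 0.001 -0.02 0.03 0.004 1; 0.001 -0.018 0.03 0.004 1; 0 0 0 0 1"

```text
time: 14.8
tcp_pos: [0.5408, 0.1266, 0.1566]
tcp_rot: [-3.134, 0.191, 0.03]
wrist_force: [0.7, 0.1, -1.7]
gripper_width: 0.0195
```

```bash
python3 loc.py 0 .0785; python3 snap.py s7 scene 190 180 140 120 5; python3 snap.py t7 top 180 170 120 110 5
```

```text
t 14.80 tcp [0.5408 0.1266 0.1566] local mm x -1.1 y -17.7 foot z 78.1 yawrel -0.0032 tilt [-0.0188  0.0025] w 19.5 Floc x 0.7 y 0.1 z -1.7 T [ 0.    0.03 -0.07]
```

View pics/s7.png

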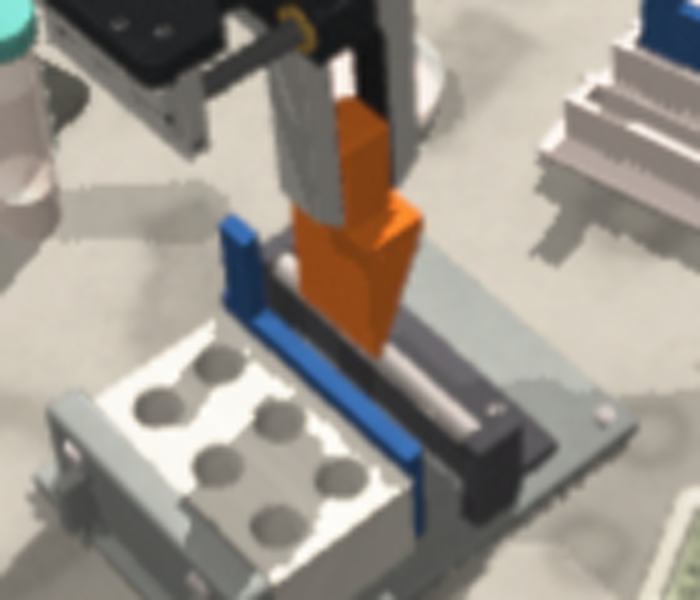

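View pics/t7.png

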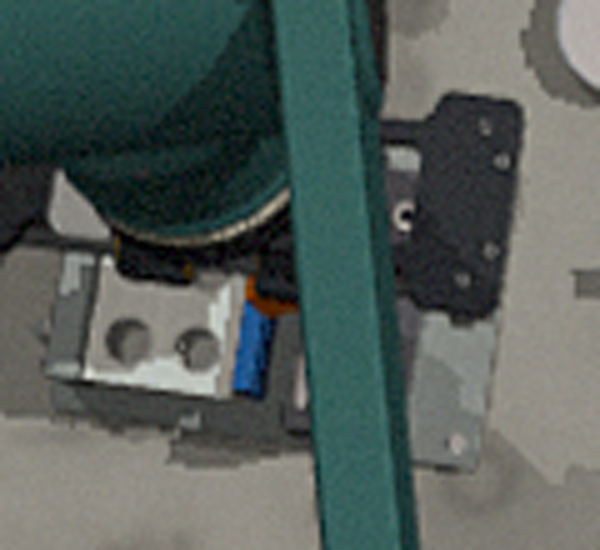

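Request:
jog_arm --deltas "0.001 -0.004 0.03 0 1; 0 -0.002 0.03 0 1; 0 0 0.03 0 1; 0 0 0 0 1"

```text
time: 15.3
tcp_pos: [0.5425, 0.1274, 0.1202]
tcp_rot: [-3.134, 0.194, 0.022]
wrist_force: [0.1, -0.3, -1.2]
gripper_width: 0.0197
```

```bash
python3 loc.py 0 .0785
```

```text
t 15.30 tcp [0.5425 0.1274 0.1202] local mm x 0.8 y -16.7 foot z 41.8 yawrel -0.0053 tilt [-0.0142  0.0021] w 19.7 Floc x 0.2 y -0.3 z -1.2 T [ 0.03 -0.04  0.02]
```

Request:
jog_arm --deltas "-0.002 -0.002 0.015 -0.0015 1; 0 -0.001 0.012 -0.001 1; 0 0 0 0 1"

```text
time: 15.6
tcp_pos: [0.5415, 0.1286, 0.1082]
tcp_rot: [-3.135, 0.186, 0.023]
wrist_force: [0.2, -0.3, -1.3]
gripper_width: 0.0196
```

```bash
python3 loc.py 0 .0785
```

```text
t 15.60 tcp [0.5415 0.1286 0.1082] local mm x -0.3 y -15.7 foot z 29.7 yawrel 0.0001 tilt [-0.0146  0.002 ] w 19.6 Floc x 0.2 y -0.3 z -1.3 T [-0.01 -0.01 -0.02]
```

Request:
jog_arm --deltas "0 -0.001 0.012 0 1; 0 0 0.006 0 1; 0 0 0 0 1"

```text
time: 15.9
tcp_pos: [0.5419, 0.1291, 0.1011]
tcp_rot: [-3.135, 0.186, 0.021]
wrist_force: [1.0, 0.4, -1.9]
gripper_width: 0.0197
```

```bash
python3 loc.py 0 .0785
```

```text
t 15.90 tcp [0.5419 0.1291 0.1011] local mm x 0.2 y -15.0 foot z 22.6 yawrel 0.0002 tilt [-0.0131  0.0021] w 19.7 Floc x 0.9 y 0.5 z -1.9 T [-0.01 -0.05 -0.06]
```

Request:
jog_arm --deltas "0 0 0.006 0 1; 0 0 0.005 0 1"

```text
time: 16.1
tcp_pos: [0.5425, 0.1295, 0.0978]
tcp_rot: [-3.134, 0.186, 0.018]
wrist_force: [-0.7, 1.6, 2.2]
gripper_width: 0.0197
```

```bash
python3 loc.py 0 .0785
```

```text
t 16.10 tcp [0.5425 0.1295 0.0978] local mm x 0.9 y -14.5 foot z 19.3 yawrel 0.0001 tilt [-0.0111  0.0029] w 19.7 Floc x -0.9 y 1.5 z 2.2 T [ 0.22  0.23 -0.09]
```

Request:
jog_arm --deltas "-0.001 -0.001 0.006 0 1; 0 -0.001 0.006 0 1; 0 0 0.004 0 1"

```text
time: 16.4
tcp_pos: [0.5428, 0.1298, 0.097]
tcp_rot: [-3.135, 0.187, 0.013]
wrist_force: [-1.6, 1.5, 3.9]
gripper_width: 0.0191
```

```bash
python3 loc.py 0 .0785
```

```text
t 16.40 tcp [0.5428 0.1298 0.097 ] local mm x 1.3 y -14.3 foot z 18.5 yawrel -0.0005 tilt [-0.008   0.0014] w 19.1 Floc x -1.8 y 1.3 z 3.9 T [ 0.02  0.62 -0.11]
```

Request:
jog_arm --deltas "-0.002 0 0.012 0 1; -0.001 0 0.012 0 1; 0 0 0.012 0 1"

```text
time: 16.7
tcp_pos: [0.5428, 0.1298, 0.0966]
tcp_rot: [-3.135, 0.187, 0.001]
wrist_force: [-7.9, -1.8, 18.9]
gripper_width: 0.0193
```

```bash
python3 loc.py 0 .0785
```

```text
t 16.70 tcp [0.5428 0.1298 0.0966] local mm x 1.9 y -14.2 foot z 18.1 yawrel -0.0007 tilt [-0.0007  0.0009] w 19.3 Floc x -7.6 y -2.7 z 18.9 T [-0.28  2.25 -0.13]
```

```bash
python3 snap.py s8 scene 190 180 140 120 5;python3 loc.py 0 .0785
```

```text
t 16.75 tcp [0.5428 0.1298 0.0966] local mm x 1.9 y -14.2 foot z 18.1 yawrel -0.0007 tilt [-0.0007  0.0008] w 19.8 Floc x -6.8 y -1.5 z 18.9 T [-0.33  2.09 -0.12]
```

View pics/s8.png

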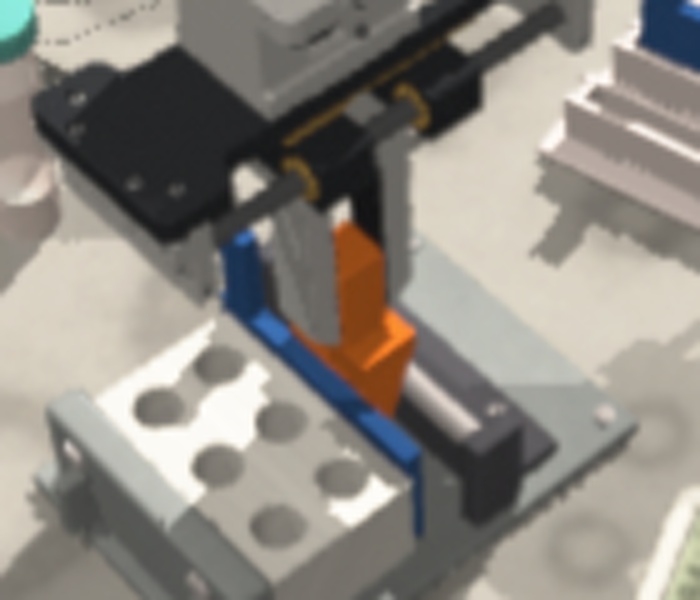

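Request:
jog_arm --deltas "0 -0.002 0.018 0 1; 0 -0.002 0.022 0 1"

```text
time: 16.95
tcp_pos: [0.5432, 0.13, 0.0961]
tcp_rot: [3.134, -0.188, 0.007]
wrist_force: [-14.7, -4.9, 38.0]
gripper_width: 0.0196
```

```bash
python3 loc.py 0 .0785
```

```text
t 16.95 tcp [0.5432 0.13   0.0961] local mm x 2.7 y -14.2 foot z 17.6 yawrel -0.0010 tilt [ 0.0041 -0.0025] w 19.6 Floc x -14.0 y -6.6 z 38.0 T [-0.93  3.57 -0.07]
```

```bash
python3 snap.py s9 scene 195 220 80 95 7; python3 loc.py 0 .0785; python3 - <<'E'
import cv2,numpy as np
a=cv2.imread("pics/scene0.png");b=cv2.imread("pics/s9_full.png")
A=[cv2.resize(i[225:320,195:252],None,fx=6,fy=6,interpolation=cv2.INTER_CUBIC) for i in (a,b)]
cv2.imwrite("pics/cmp.png",np.hstack(A))
E
```

```text
t 17.00 tcp [0.5432 0.13   0.0961] local mm x 2.7 y -14.2 foot z 17.6 yawrel -0.0009 tilt [ 0.0044 -0.0026] w 19.9 Floc x -12.7 y -5.3 z 32.5 T [-0.82  3.23 -0.18]
```

View pics/cmp.png

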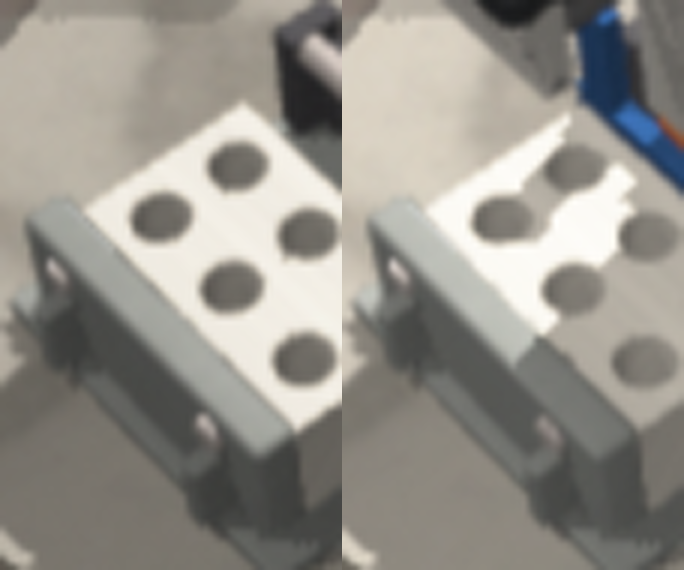

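Request:
jog_arm --deltas "-0.01 -0.002 0.02 0 1"

```text
time: 17.1
tcp_pos: [0.5424, 0.1303, 0.0959]
tcp_rot: [3.132, -0.188, 0.023]
wrist_force: [-0.9, -2.6, 18.5]
gripper_width: 0.0197
```

```bash
python3 loc.py 0 .0785; python3 snap.py s10 scene 190 180 140 120 5; python3 loc.py 0 .0785
```

```text
t 17.10 tcp [0.5424 0.1303 0.0959] local mm x 2.7 y -14.0 foot z 17.4 yawrel -0.0015 tilt [ 0.0146 -0.0043] w 19.7 Floc x -0.6 y -2.7 z 18.5 T [-0.9   0.38 -0.25]
t 17.15 tcp [0.5424 0.1303 0.0958] local mm x 2.8 y -14.0 foot z 17.3 yawrel -0.0015 tilt [ 0.0156 -0.0046] w 19.9 Floc x -4.7 y -4.7 z 23.3 T [-0.89  1.14 -0.3 ]
```

View pics/s10.png

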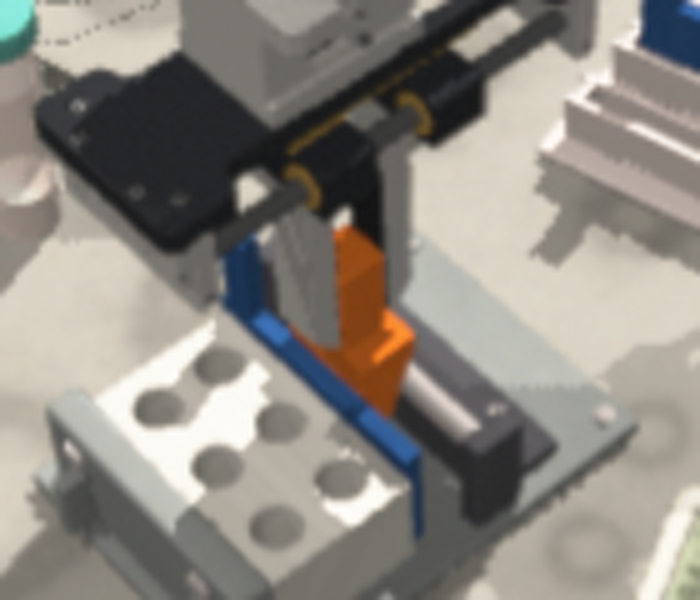

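Request:
jog_arm --deltas "-0.004 -0.002 0.027 0 1" --force 55

```text
time: 17.25
tcp_pos: [0.5431, 0.1304, 0.0952]
tcp_rot: [3.131, -0.19, 0.037]
wrist_force: [-16.8, -4.6, 44.6]
gripper_width: 0.0199
```

```bash
python3 loc.py 0 .0785; python3 snap.py s11 scene 210 190 110 100 7; python3 snap.py s11t top 180 170 120 110 5; python3 loc.py 0 .0785
```

```text
t 17.25 tcp [0.5431 0.1304 0.0952] local mm x 4.1 y -14.0 foot z 16.8 yawrel -0.0023 tilt [ 0.0234 -0.0062] w 19.9 Floc x -16.1 y -6.5 z 44.6 T [-1.    3.52 -0.18]
t 17.35 tcp [0.5431 0.1304 0.0952] local mm x 4.2 y -14.0 foot z 16.7 yawrel -0.0020 tilt [ 0.024  -0.0063] w 20.0 Floc x -12.1 y -6.4 z 34.7 T [-0.94  2.79 -0.2 ]
```

View pics/s11.png

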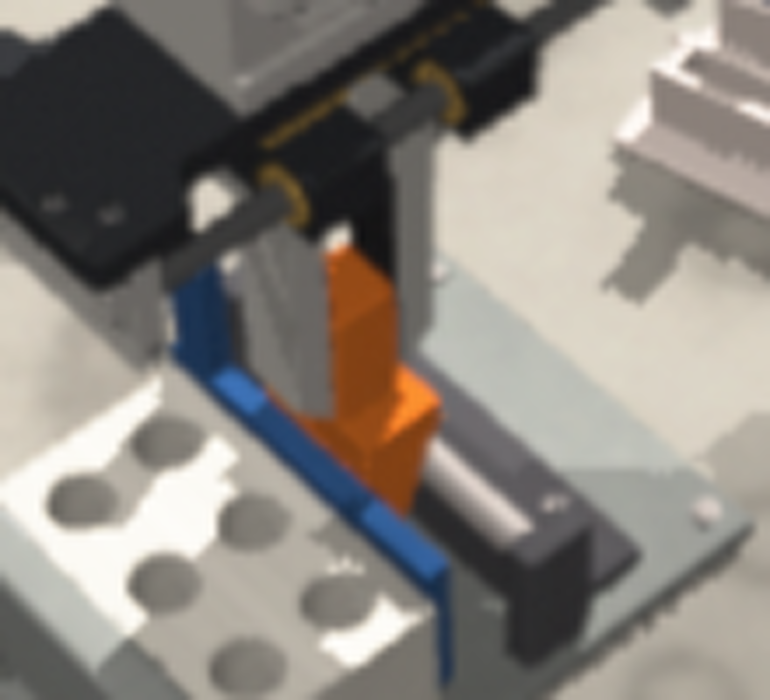

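View pics/s11t.png

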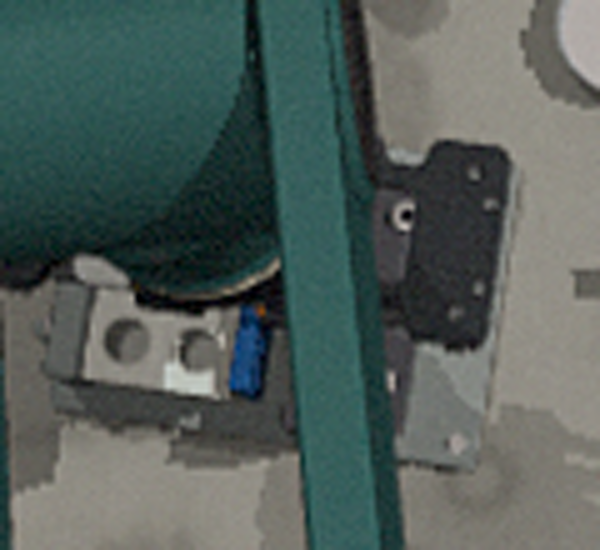

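```bash
python3 - <<'E'
import cv2,numpy as np
a=cv2.imread("pics/scene0.png");b=cv2.imread("pics/s11_full.png")
for n,(x,y,w,h) in dict(tube=(175,175,30,50),timer=(312,272,55,50),dish=(245,183,38,30),rackspacer=(300,160,70,70)).items():
    d=np.abs(a[y:y+h,x:x+w].astype(int)-b[y:y+h,x:x+w]).mean(2); print(n,d.mean().round(1),(d>40).mean().round(3))
cv2.imwrite("pics/pair.png",np.hstack([a[150:330,160:390],b[150:330,160:390]]).repeat(1,0))
E
```

```text
tube 21.5 0.044
timer 15.3 0.0
dish 102.7 0.86
rackspacer 49.5 0.368
```

View pics/pair.png

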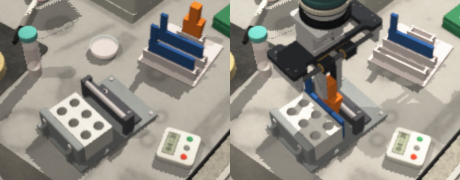

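```bash
python3 - <<'E'
from plant import workorder
print(workorder.hand_in())
E
```

```text
the job is handed in; nothing more can be done
None
```

I stood one blue spacer flat against the block and pushed the wedge down between it and the rod until it jammed, then handed in at about 17.4 s, still gripping and pressing.

**Spacer count:** I measured the rod at about y = -25.5 mm in the cradle. That put the predicted jam with one spacer about 7 mm above the floor, so the second spacer stayed in the rack.

**Jam:** At the last reading the wedge foot was about 8.7 mm above the cradle floor, assuming the wedge did not slip in the grip. I was pressing down with about 35 N (45 N at the peak). The last pushes, from about 20 N up to that peak, moved it down only about 1.5 mm.

**Checks that were weak or disagreed:**
- **Tool tilt:** The tool tilted slightly while pressing, about 2° from how it gripped the wedge, and a sideways force of about 12 N remained. The wedge looks upright in the last picture, but I could not measure its tilt.
- **Block against the end wall:** I inferred this from the jam force and a shift of about 0.5 mm toward the wall seen in the pictures. The wall joint itself was not visible.
- **Spacer tabs:** Both tabs stood at the same end of the rack, although the description says one spacer is half-turned. It did not matter with one spacer.
- **Bystanders:** The tube and timer look unmoved. The dish was hidden by the gripper in the last picture; nothing came near it.

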